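# Evening lanterns: charging rail to display rail, storm lantern on the hook

### The job

Get the patio table lit for the evening: take every small amber lantern off the charging rail (dark, yellow end stops), lifting it over the end stops, and hang it on the copper display rail beside it, and hang the blue storm lantern by its handle on the hook of the dark stand. Leave everything hanging freely and still, and do not disturb the bottle, stone or spoon rest.

Things in the scene. Friction and masses are not known exactly. Their poses are not given: they have to be found in the camera images.
- lantern1: small amber hanging lantern, one of up to five identical ones (lantern1..5; some may be absent), hung on the charging rail at the start about 60 mm apart. 193 mm tall, 0.16 kg. Origin: centre of the underside of its body; z up, y along the rail, x across it, away from the robot. Details under lantern2 and lantern3. Hung lanterns cannot pass one another on a rail.
- lantern2: as lantern1. Above the seat point (z=145): hook plate z=145 to 151 mm (36 mm in x, 24 in y), then a white upright grip fin with an orange band, 14 mm (x) by 24 mm (y), z=151 to 193. Grip the fin from above, closing across the rail (along x).
- lantern3: as lantern1. Below the seat point (z=145): hook throat 24 mm wide in x (6 mm to spare either side of the rail); short lip on the +x side, x=12 to 18, down to z=125; shank on the -x side, x=-18 to -12, down to the round body, 46 mm in diameter, z=0 to 65.
- lantern4: as lantern1; may be absent
- lantern5: as lantern1; may be absent
- charge_rack: charging rack, fixed: dark rail, yellow end stops, grey base. Origin: on the table under the rail's middle; y along the rail, x across it, away from the robot, z up. Rail: level flat bar 12 mm wide, 10 mm thick, y=-150 to 150, top face at z=200. End stops at y=+-150: 20 mm wide (x), 6 mm thick, 14 mm above the rail top. More under display_rack and the two points.
- display_rack: display rack, fixed: copper rail and stops, wooden base, empty at the start; same sizes and frame as charge_rack. The racks stand side by side, either one on the left, near ends about 110 to 150 mm apart, not quite in line (up to 50 mm in x, 0.16 rad in yaw). Level arms at y=+-150 run at rail height back to rear posts at x=+80.
- storm: blue storm lantern standing upright on the table, 198 mm tall, 0.35 kg. Origin: centre of its underside, z up. Round body 68 mm in diameter to z=93; rigid arched handle above it in the y-z plane. On top of the arch a black grip stem 24 mm (x) by 14 mm (y), z=154 to 198: grip the stem from above, closing along y.
- storm_eye (a point): middle of the underside of the storm lantern's handle top (z=150 of storm, same axes), which rests on the hook. Arch opening 54 mm wide (y), 57 mm high in the middle; side bars 6 mm thick at y=+-30; top bar 10 mm wide in x, sloping down a little to both sides. Either way round is the same.
- hook_stand: dark steel stand with one hook, fixed. Origin on the table below the hang point; the free tip points to -x, z up. Hook: round bar 8 mm thick, level with its top at z=225 mm from the post (x=+110, 16 mm thick, no higher) to x=-32, then bent up to a tip at x=-46, top z=249. Base plate x=-10 to 160, 130 mm wide, 12 mm thick. The handle goes over the tip, its plane square to the hook.
- hook_seat (a point): the hang point: top of the hook's level bar, at x=0, z=225 mm of hook_stand; axes as hook_stand
- pump_bottle: bystander: amber glass pump bottle with black push dispenser, 64 mm in diameter, 184 mm tall; origin at its foot
- river_stone: bystander: smooth grey river stone, 90 mm across, 36 mm high; origin under its centre
- spoon_rest: bystander: stainless steel spoon rest, 90 mm square with a 50 mm tongue to -x beyond its edge, 12 mm high; origin under the square
- charge_rail (a point): middle of the charging rail's top face. On both racks a round guard bar (8 mm) runs the whole length in front, at x=-42, z=150 mm of the rack, on front posts at y=+-150: it stops the body of a lantern from leaving towards the robot, raised or not.
- display_rail (a point): middle of the display rail's top face. On either rack a lantern can be raised 70 mm at most before its body meets the rail from below: raise it 38 to 65 mm so that its lip clears the end stop, keep it in line with the rail and take it out past the rail's end; bring it in the same way and lower it.
- lantern1_seat (a point): middle of the underside of lantern1's flat hook top, 145 mm above its origin, same axes: it rests on the rail's top face when hung
- lantern2_seat (a point): the same point of lantern2
- lantern3_seat (a point): the same point of lantern3
- lantern4_seat (a point): the same point of lantern4
- lantern5_seat (a point): the same point of lantern5
Mind the look-alikes: they are no part of the job. Leave any red look-alike of the lantern3 alone.

How it is judged:
By the outcome, as a careful person would: the job done as asked, in the order asked, and still so for the second after the job is handed in, with the robot touching nothing.
Of lantern1, lantern2, lantern3, lantern4, lantern5 only 3 to 5 are there at a start; the rules pass over those that are not, and their reading is None.
At some moment in a run one of storm may be knocked a few centimetres aside while the robot is not near it.
Once in a run the grip may slacken for a moment while it holds something.
It also fails if it takes over 210 s, if anything falls off the work surface, if the arm or the gripper's body presses on something with over 40 N, if the wrist force passes 120 N, or if a joint passes its speed limit or range.

### The arm

A 6-joint arm with a two-finger parallel gripper is mounted at the origin on the work surface. World frame = base frame: x ahead of the robot, y to its left, z up, the work surface at z = 0. Lengths are in mm, angles in rad, forces in N, time in s.
With the tool pointing down it reaches from about 350 to 775 mm from the base axis. Payload 7.3 kg.
Tool frame: the origin (TCP) lies midway between the tips of the shut fingers; the grasp point (between the pads) lies bot.tcp_to_grasp behind it (bot.tcp_to_grasp is the distance from the TCP to the grasp point, in mm); z points along the fingers, y is the direction in which the jaws open and shut (so a half turn about z gives the same grasp; the last joint's range is limited). The gripper opens to 92 mm and grips with 3 to 60 N. Pads are 19 mm wide; open, the fingers measure 130 mm over their backs; the gripper's body (75 mm by 190 mm) begins 47 mm behind the grasp point.
Start: joints at [1.088, 0.342, 1.524, -0, 1.275, -0.146], TCP at [173.482, 495.529, 226.741] pointing down, gripper open.
Joint ranges: [-2.53, 2.53], [-0.77, 2.02], [0.04, 2.7], [-1, 4.14], [0.28, 2.66], [-3.11, 3.11]. Speed limits (rad/s): [2.57, 2.57, 3.14, 3.14, 3.14, 3.14].

### API

Orientations are given as [roll, pitch, yaw] about the fixed x, y, z axes, in that order (R = Rz(yaw) Ry(pitch) Rx(roll)).
In Python, from plant import bot gives the robot as it stands.
- The arm moves only by the shell command python3 -m inch 'ROWS'. ROWS is JSON, one flat list of numbers, 7 for each row, row after row: the shift along the world's x, y, z in cm, then the turn, a rotation vector about the world's x, y, z in degrees, then the gripper command: -1 is shut, 1 is fully open, values between are in proportion. In form: [tx, ty, tz, ax, ay, az, fingers, tx, ty, tz, ax, ay, az, fingers, ...]. A call has exactly 5 rows; each row is the pose to reach, as a shift and turn from the pose measured when the call began; what a row does not reach only later rows make up. A row lasts 1/10 s, in which the tool goes at most 50 mm and 8.59 degrees, less where a joint would pass 70% of its speed; a pose out of reach is approached as far as the arm can. A call with a gripper value outside its range is refused whole. The fingers move at their own pace and stop on an object; the grip force is fixed at half the most. Time passes only in rows, so rows that repeat a pose let the fingers close, or fill a call up. It gives the time, the measured TCP pose, the force and the opening at its end, in the units of the state.
- bot.get_obs(): the state, without advancing time (a new reading comes with each control period).
- bot.capture(name): name is "scene" or "side" or "wrist"; returns the picture (400x640x3 uint8, red, green, blue); there is no depth.
- bot.calibration(name): a dict with "fx", "fy", "cx", "cy" (pixels), "cam_to_world" (4x4, takes a point from camera to world coordinates). Camera axes: x right, y down, z forward; pixel columns grow to the right and rows downward; lengths in mm; the calibration is good to about 2 mm. The wrist camera is an equidistant fisheye: a pixel r from the principal point sees the ray r / f radians off the axis. A picture is of the moment at which its call begins: read the wrist's pose just before it. calibration takes no time and is no camera call; for the wrist camera it gives the pose at the moment of the call.
- bot.close_job(): hands the job in, once; it reports no verdict.
The state is a dict: "time": time; "joint_positions": joint angles; "dq": joint speeds; "tau": joint torques, N m; "tool_pos": TCP position; "tcp_rot": TCP orientation; "contact_force": force on the tool from outside, world axes, zero at the start; "moment": the same for the moment, N m; "grip_width": finger opening in mm.
Only numpy, scipy, OpenCV 4.12 (cv2) and the standard library are available. Lean on these libraries where they do the work, as an engineer would, in place of code of your own. Each camera call takes 0.05 s, during which the arm holds its last target.

## Working session

There is one attempt and no reset: what is moved stays moved. The work goes in short steps, Python scripts to look and compute and a shell command to move; the robot and the scene stay as the last step left them, time stands still between calls to the robot, and variables do not carry over. Pictures are saved under pics/ and viewed, and the job is handed in when it is done.

```bash
mkdir -p pics; ls
python3 - <<'E'
from plant import bot
import cv2
print(bot.get_obs(), bot.tcp_to_grasp)
for n in ["scene","side","wrist"]:
    c=bot.calibration(n); print(n,c)
    im=bot.capture(n); cv2.imwrite(f"pics/a_{n}.png",im[:,:,::-1])
E
```

```text
pics
{'time': 0.0, 'joint_positions': array([ 1.08803436e+00,  3.42692001e-01,  1.52503122e+00,  1.48373358e-06,
        1.27539252e+00, -1.46019680e-01]), 'dq': array([ 0.00121119,  0.00104957, -0.00129414,  0.00054643, -0.00014278,
       -0.00088007]), 'tau': array([-3.40790311e-04, -4.31248677e+01, -2.44213682e+01,  7.17396406e-02,
        5.61807049e-02, -1.29413747e-04]), 'tool_pos': array([173.26224474, 495.14889686, 226.05595112]), 'tcp_rot': array([-3.14008598e+00, -2.23015641e-04,  2.80484977e+00]), 'contact_force': array([-0.53156229, -0.36714141,  0.08030927]), 'moment': array([ 0.00833254, -0.0339618 ,  0.00912226]), 'grip_width': 91.73571779621513} 18.8
scene {'fx': 458.14766795591936, 'fy': 458.14766795591936, 'cx': 317.6085453657353, 'cy': 192.05653312957364, 'cam_to_world': array([[-1.00130456e-01,  8.06962692e-01, -5.82052494e-01,
         1.24355689e+03],
       [ 9.94954279e-01,  7.74953571e-02, -6.37216812e-02,
         1.32523053e+02],
       [-6.31465351e-03, -5.85496101e-01, -8.10650628e-01,
         1.13518013e+03],
       [ 0.00000000e+00,  0.00000000e+00,  
[... 274 characters left out ...]
-6.31806131e-01,  5.27920771e-01,
        -6.73614578e+02],
       [-1.59774803e-02, -6.32626043e-01, -7.74292587e-01,
         1.21286575e+03],
       [ 0.00000000e+00,  0.00000000e+00,  0.00000000e+00,
         1.00000000e+00]])}
wrist {'fx': 309.70691628693146, 'fy': 309.70691628693146, 'cx': 319.87946385259414, 'cy': 198.29814780865664, 'cam_to_world': array([[ 3.30699129e-01,  9.12588352e-01,  2.40459115e-01,
         1.08160428e+02],
       [ 9.43735735e-01, -3.19521396e-01, -8.52580753e-02,
         5.17945114e+02],
       [-9.73694235e-04,  2.55124631e-01, -9.66907687e-01,
         3.84702790e+02],
       [ 0.00000000e+00,  0.00000000e+00,  0.00000000e+00,
         1.00000000e+00]])}
```

View pics/a_scene.png

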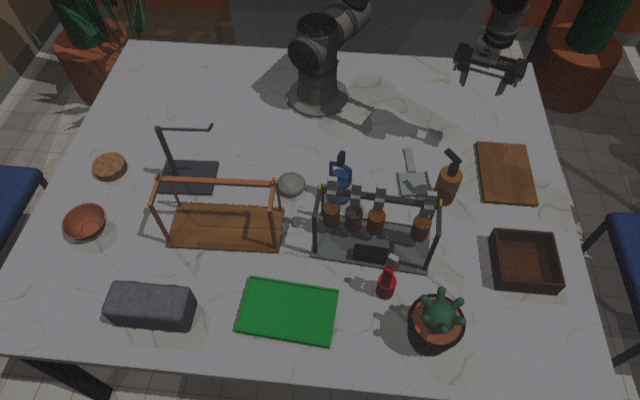

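View pics/a_side.png

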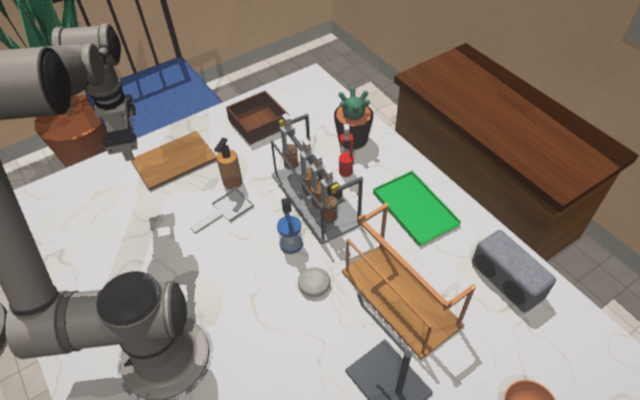

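View pics/a_wrist.png

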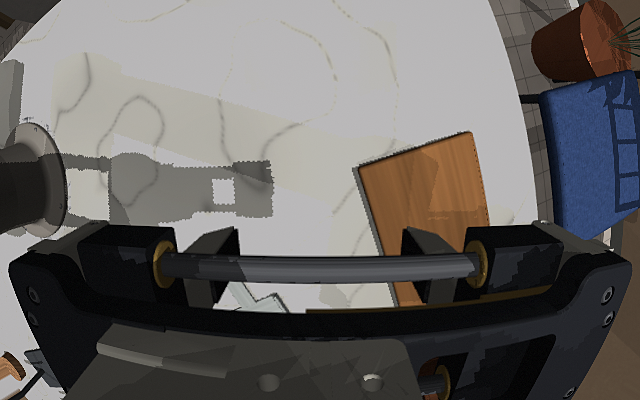

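```bash
cat > h.py <<'E'
from plant import bot
import cv2, numpy as np
def ray(n,u,v,c=None):
    c=c or bot.calibration(n); x=(u-c['cx'])/c['fx']; y=(v-c['cy'])/c['fy']
    if n=='wrist':
        r=np.hypot(x,y); s=np.sin(r)/r if r>1e-9 else 1; d=np.array([x*s,y*s,np.cos(r)])
    else: d=np.array([x,y,1.])
    T=np.array(c['cam_to_world']); d=T[:3,:3]@d; return T[:3,3],d/np.linalg.norm(d)
def onz(n,u,v,z):
    o,d=ray(n,u,v); return o+d*(z-o[2])/d[2]
def tri(uv1,uv2,n1='scene',n2='side'):
    o1,d1=ray(n1,*uv1); o2,d2=ray(n2,*uv2)
    A=np.stack([d1,-d2],1); t=np.linalg.lstsq(A,o2-o1,rcond=None)[0]
    p,q=o1+d1*t[0],o2+d2*t[1]; return (p+q)/2,np.linalg.norm(p-q)
def proj(n,P):
    c=bot.calibration(n); T=np.array(c['cam_to_world']); p=T[:3,:3].T@(np.array(P,float)-T[:3,3])
    return c['fx']*p[0]/p[2]+c['cx'], c['fy']*p[1]/p[2]+c['cy']
def save(im,name,box=None,s=1):
    if box: x0,y0,x1,y1=box; im=im[y0:y1,x0:x1]
    cv2.imwrite(f'pics/{name}.png',cv2.resize(im[:,:,::-1],None,fx=s,fy=s,interpolation=cv2.INTER_CUBIC))
def rd(n): return cv2.imread(f'pics/{n}.png')[:,:,::-1]
E
python3 - <<'E'
from h import *
save(rd('a_scene'),'b1',(140,110,300,260),5)
save(rd('a_scene'),'b2',(300,140,460,290),5)
save(rd('a_side'),'b3',(260,100,400,250),4)
save(rd('a_side'),'b4',(330,170,490,320),4)
E
```

```text
(no output)
```

View pics/b1.png

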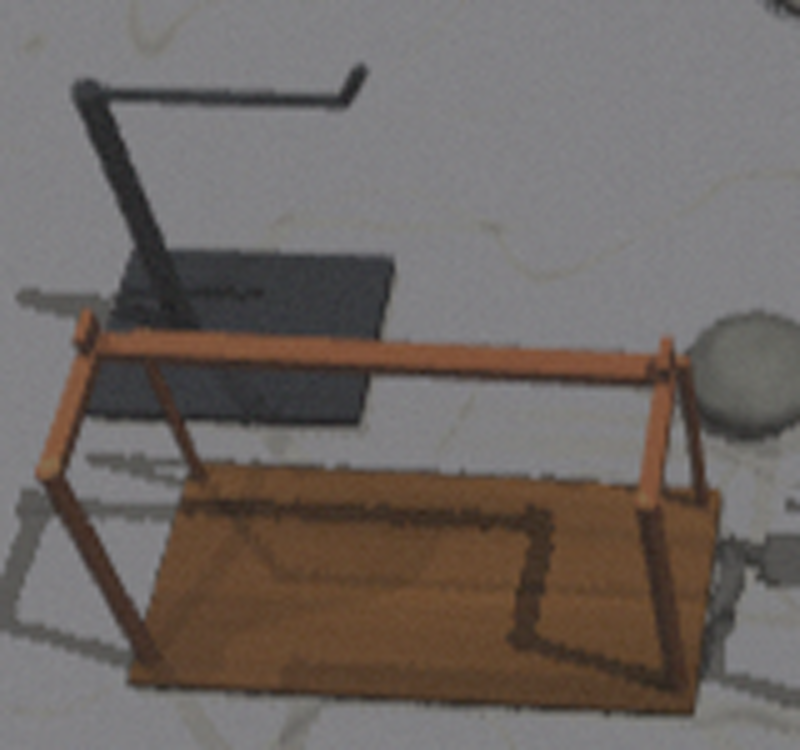

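View pics/b2.png

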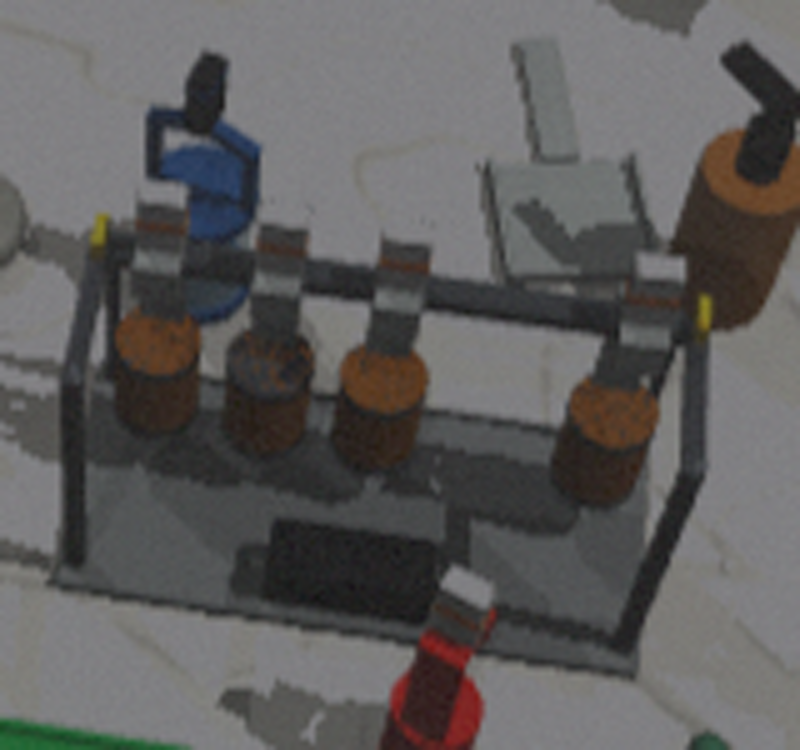

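View pics/b3.png

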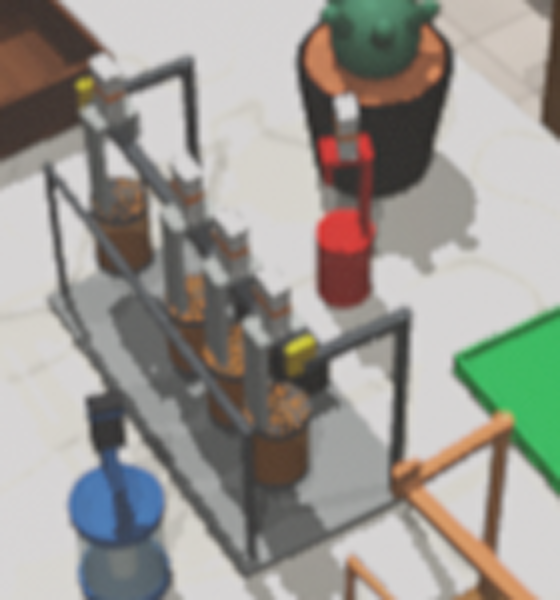

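View pics/b4.png

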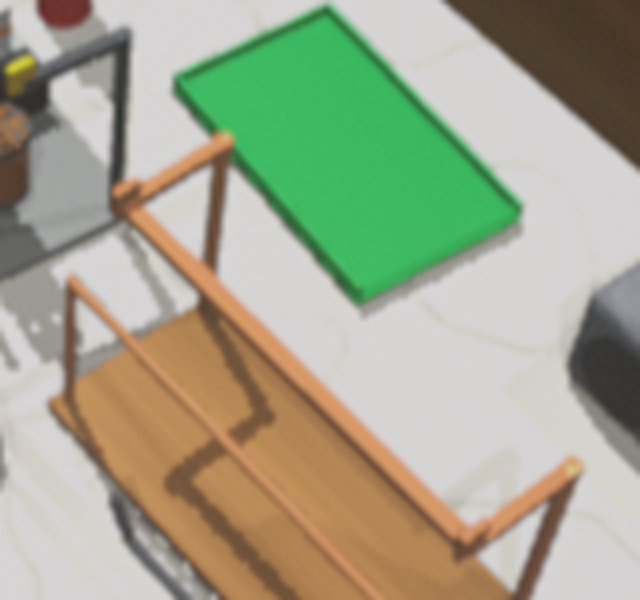

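Run:
```python
from h import *
np.set_printoptions(precision=1,suppress=True)
for n in ['scene','side']:
    im=rd('a_'+n); hsv=cv2.cvtColor(np.ascontiguousarray(im),cv2.COLOR_RGB2HSV)
    m=cv2.inRange(hsv,(25,150,80),(34,255,255)); k,l,s,c=cv2.connectedComponentsWithStats(m)
    print(n,[(c[i],s[i][4]) for i in range(1,k) if s[i][4]>5])
A=tri((319.8,187),(334.5,188.8)),tri((440.8,202.6),(281,123)); print(A)
D=tri((157.6,176),(449.5,303.8)),tri((273.4,181.6),(361.3,218)); print(D)
for u,v in [(160,192),(282,234),(405,245),(660,265)]: print('fin top',onz('scene',300+u/5,140+v/5,248))
print('hook bend',onz('scene',209,130.2,221),'post',onz('scene',157.6,128.4,221),'tip',onz('scene',212.4,124,247))
# storm stem top
print('storm stem',onz('scene',300+210/5,140+58/5,198), tri((300+207/5,140+90/5),(260+105/4,100+420/4)))
for u,v in [(120,338),(160,318),(288,225),(195,475),(230,420),(268,470)]:pass
# base corners charging
print('base',onz('scene',300+55/5,140+575/5,8),onz('scene',300+635/5,140+670/5,8))
# handle bars of arch
print('arch', tri((300+150/5,140+108/5),(0,0))[1], onz('scene',300+152/5,140+112/5,150),onz('scene',300+256/5,140+150/5,145))
```

```text
scene [(array([319.6, 185.9]), np.int32(10)), (array([440.5, 201.3]), np.int32(11))]
side [(array([280.7, 120.9]), np.int32(9)), (array([334.6, 186.2]), np.int32(20))]
((array([558.1,  64.3, 204.4]), np.float64(2.638309071563066)), (array([577.9, 365.1, 205.6]), np.float64(2.679630823242145)))
((array([ 566.8, -355.8,  207.6]), np.float64(2.300679330784086)), (array([554.9, -55. , 207.3]), np.float64(1.4559315789464538)))
fin top [562.3  93.6 248. ]
fin top [582.1 154.2 248. ]
fin top [583.  213.2 248. ]
fin top [583.3 334.1 248. ]
hook bend [ 408.1 -255.7  221. ] post [ 414.7 -398.   221. ] tip [ 408.6 -241.   247. ]
storm stem [430.6 110.8 198. ] (array([435.8, 110.9, 178.1]), np.float64(1.4231536877497724))
base [649.3  47.2   8. ] [676.  363.3   8. ]
arch 723.1669454743947 [431.5  80.3 150. ] [449.  139.5 145. ]
```

```bash
python3 - <<'E'
from h import *
np.set_printoptions(precision=1,suppress=True)
for s,d in [((160,226),(272,306)),((282,256),(232,250)),((404,267),(187,197)),((653,308),(110,98))]:
    p,e=tri((300+s[0]/5,140+s[1]/5),(260+d[0]/4,100+d[1]/4)); print(p,e, 558.1+.0658*(p[1]-64.3), np.hypot(p[0]-558,p[1]-64))
c=bot.calibration('wrist');o=bot.get_obs()
E
python3 -m inch '[0,0,4,0,0,-8,1, 2,-1,8,0,0,-16,1, 6,-2,9,0,0,-24,1, 10,-3,10,0,0,-32,1, 15,-5,10,0,0,-40,1]'
```

```text
[560.9  96.1 221. ] 4.928902717443082 560.1923464929125 32.231222663224315
[570.4 157.5 216.7] 4.81398177946207 564.2335936252829 94.33498994423435
[572.7 217.2 218.1] 3.8488228804287368 568.1620959608352 153.9249156744181
[584.4 338.1 215.7] 2.7454900959823547 576.1159133011028 275.37086888963063
time: 0.65
tool_pos: [320.8, 447.1, 327.7]
tcp_rot: [3.14, -0.001, 2.103]
contact_force: [0.2, 1.7, -0.5]
grip_width: 91.7
```

```bash
python3 -m inch '[4,-5,-0.5,0,0,-8,1, 8,-10,-1,0,0,-16,1, 12,-15,-1.5,0,0,-24,1, 15,-19,-2,0,0,-32,1, 18,-23,-2,0,0,-34.3,1]'
python3 -m inch '[2,-4,0,0,0,0,1, 4,-8,0,0,0,0,1, 6,-12.2,0,0,0,0,1, 6,-12.2,0,0,0,0,1,6,-12.2,0,0,0,0,1]'
python3 - <<'E'
from h import *
print(bot.get_obs()['joint_positions'])
save(bot.capture('wrist'),'c1')
save(bot.capture('scene'),'c2',(280,100,480,260),4)
E
```

```text
time: 1.15
tool_pos: [475.5, 249.5, 308.9]
tcp_rot: [3.141, -0.001, 1.5]
contact_force: [0.6, 0.1, -0.2]
grip_width: 91.5
time: 1.65
tool_pos: [535.5, 126.7, 308.4]
tcp_rot: [-3.141, -0.001, 1.497]
contact_force: [-0.3, 0.0, 0.1]
grip_width: 91.9
[9.21722107e-02 3.41902578e-01 1.30004550e+00 1.48024098e-03
 1.50003595e+00 1.65470222e-01]
```

View pics/c1.png

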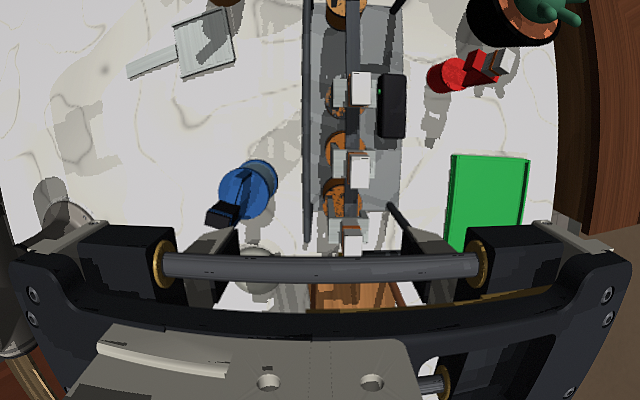

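View pics/c2.png

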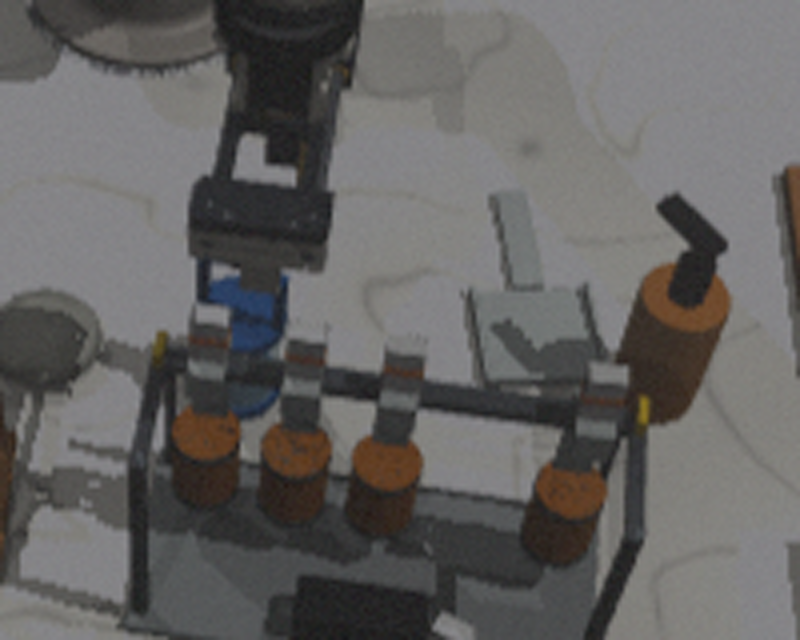

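Run:
```python
from h import *
save(rd('c1'),'c3',(290,0,420,130),6)
save(rd('c1'),'c4',(290,125,420,255),6)
```

```text
(no output)
```

View pics/c3.png

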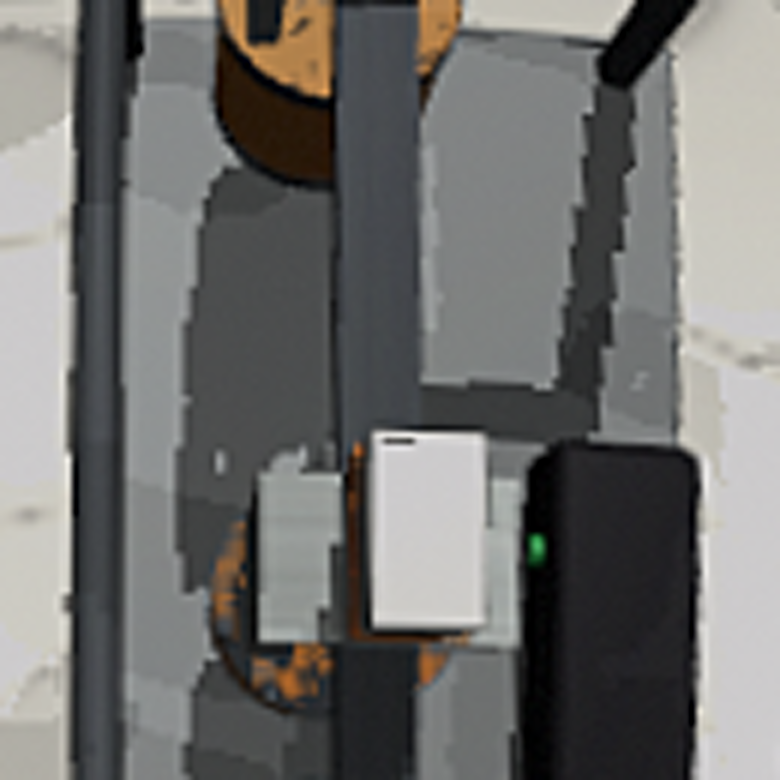

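View pics/c4.png

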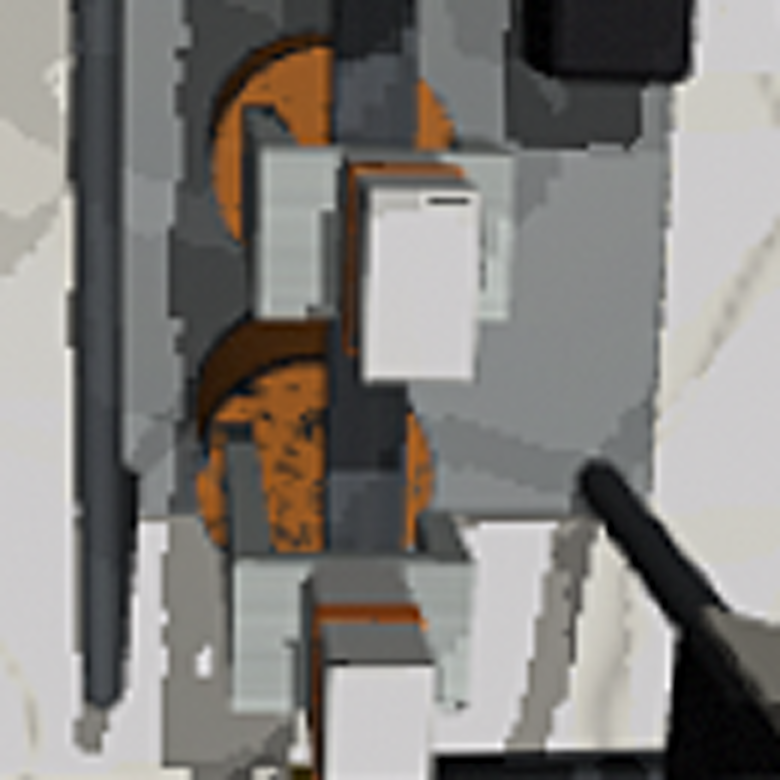

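Run:
```python
from h import *
np.set_printoptions(precision=1,suppress=True)
for u,v,z in [(353.1,41.7,200),(351.2,198.3,200),(355,93.3,206),(354.6,163.8,206),(348.9,230.7,206),(361.3,88.4,248),(360,172,248)]: print(onz('wrist',u,v,z))
```

```text
[572.4 262.8 200. ]
[562.2 124.5 200. ]
[570.  216.3 206. ]
[566.1 156.4 206. ]
[558.4  96.  206. ]
[569.8 216.5 248. ]
[565.5 156.6 248. ]
```

```bash
python3 -m inch '[2.3,-3.1,0,0,0,0.2,1, 2.3,-3.1,-3,0,0,0.2,1, 2.3,-3.1,-6,0,0,0.2,1, 2.3,-3.1,-9,0,0,0.2,1,2.3,-3.1,-9.7,0,0,0.2,1]'
python3 -m inch '[0,0,0,0,0,0,-0.5, 0,0,0,0,0,0,-1, 0,0,0,0,0,0,-1, 0,0,0,0,0,0,-1, 0,0,0,0,0,0,-1]'
python3 -m inch '[0,0,0,0,0,0,-1, 0,0,0,0,0,0,-1, 0,0,0,0,0,0,-1, 0,0,0,0,0,0,-1, 0,0,0,0,0,0,-1]'
```

```text
time: 2.25
tool_pos: [555.7, 98.9, 208.6]
tcp_rot: [-3.135, -0.001, 1.506]
contact_force: [-0.5, -0.2, -0.7]
grip_width: 91.7
time: 2.75
tool_pos: [556.0, 98.9, 209.5]
tcp_rot: [-3.137, -0.001, 1.506]
contact_force: [0.4, 0.4, -0.1]
grip_width: 57.0
time: 3.25
tool_pos: [556.2, 98.9, 209.5]
tcp_rot: [-3.137, -0.001, 1.506]
contact_force: [1.9, -0.4, 0.4]
grip_width: 16.0
```

```bash
python3 -m inch '[0,0,0,0,0,0,-1, 0,0,0,0,0,0,-1, 0,0,0,0,0,0,-1, 0,0,0,0,0,0,-1, 0,0,0,0,0,0,-1]'
python3 - <<'E'
from h import *
for i in range(3):
    o=bot.get_obs(); print(o['time'],o['tool_pos'],o['grip_width'],o['contact_force']); im=bot.capture('scene')
save(im,'d2',(280,100,480,260),4)
save(bot.capture('wrist'),'d1')
E
```

```text
time: 3.75
tool_pos: [556.4, 98.9, 209.6]
tcp_rot: [-3.138, -0.001, 1.506]
contact_force: [1.0, 0.3, 0.8]
grip_width: 14.0
3.75 [556.38696374  98.93591993 209.62629906] 13.980372343740644 [0.99595802 0.27680721 0.80229054]
3.8 [556.3936916   98.88965578 209.63025412] 13.977743376271276 [ 1.32616633 -0.61629804  0.70340775]
3.85 [556.39084185  98.90574147 209.61774784] 13.912832028040684 [0.83383865 0.453603   1.09382523]
```

View pics/d1.png

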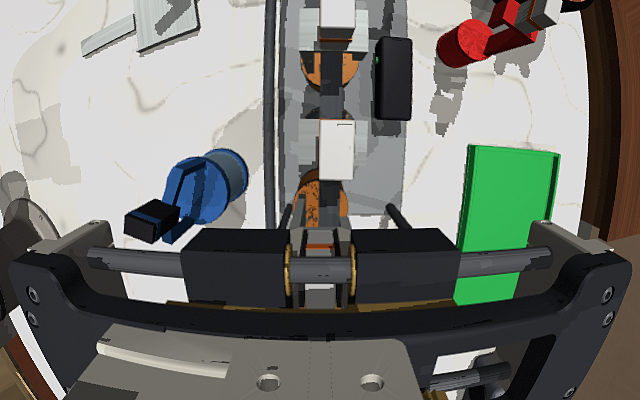

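View pics/d2.png

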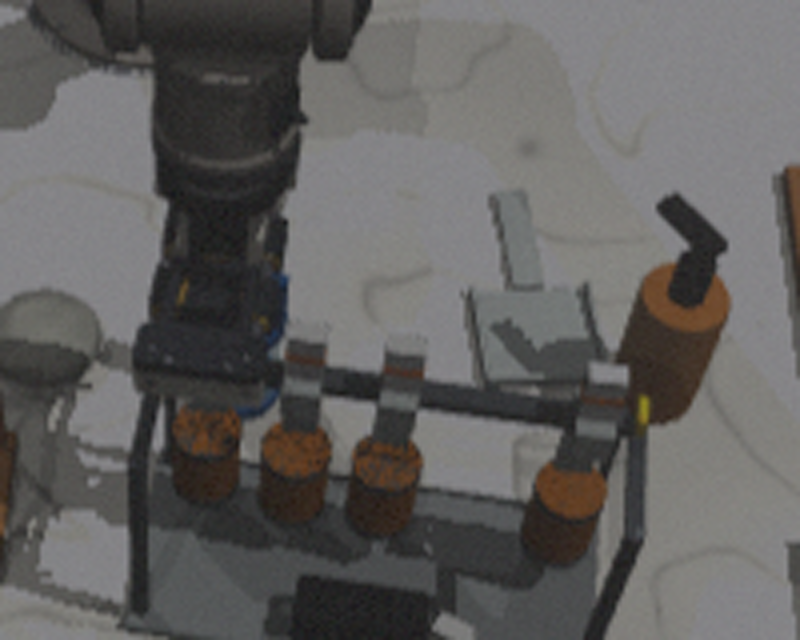

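```bash
python3 -m inch '[0,0,1,0,0,0,-1, 0,0,2,0,0,0,-1, 0,0,3.5,0,0,0,-1, 0,0,5,0,0,0,-1, 0,0,5,0,0,0,-1]'
python3 - <<'E'
from h import *
o=bot.get_obs(); print(o['tool_pos'],o['contact_force'])
save(bot.capture('side'),'e1',(240,80,440,240),4)
save(bot.capture('wrist'),'e2')
E
```

```text
time: 4.45
tool_pos: [557.2, 99.0, 262.3]
tcp_rot: [3.141, -0.002, 1.506]
contact_force: [0.2, 0.3, -1.1]
grip_width: 13.7
[557.22165597  99.03899957 262.31906122] [ 0.15299808  0.25613618 -1.06490047]
```

View pics/e1.png

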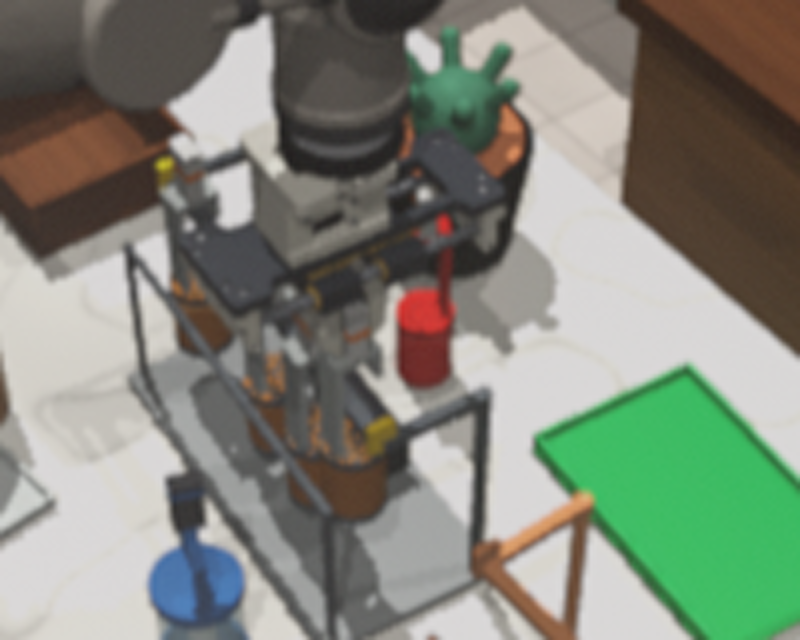

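View pics/e2.png

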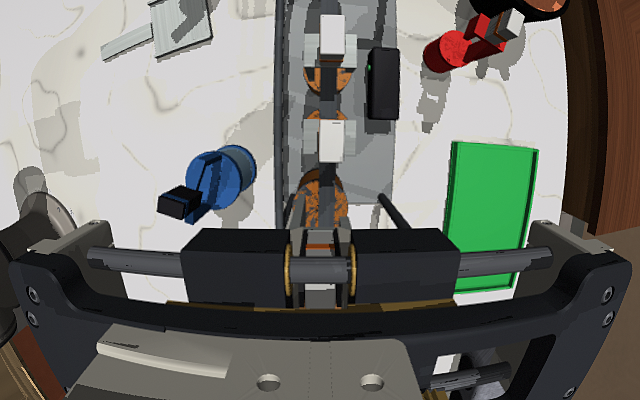

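```bash
python3 -m inch '[-0.1,-1.5,-0.2,0,0,0,-1, -0.25,-3.5,-0.3,0,0,0,-1, -0.4,-5.5,-0.3,0,0,0,-1, -0.5,-7.5,-0.3,0,0,0,-1, -0.6,-9,-0.3,0,0,0,-1]'
python3 -m inch '[0,0,0,0,0,3,-1, 0,0,0,0,0,6,-1, 0,0,0,0,0,6,-1, 0,0,0,0,0,6,-1, 0,0,0,0,0,6,-1]'
python3 - <<'E'
from h import *
o=bot.get_obs(); print(o['tool_pos'],o['contact_force'])
save(bot.capture('side'),'e3',(280,130,480,290),4)
save(bot.capture('scene'),'e4',(200,80,400,240),4)
E
```

```text
time: 5.05
tool_pos: [549.5, 7.0, 255.8]
tcp_rot: [-3.136, -0.001, 1.505]
contact_force: [0.6, -0.1, -1.6]
grip_width: 13.8
time: 5.55
tool_pos: [549.4, 7.0, 255.6]
tcp_rot: [-3.136, -0.001, 1.609]
contact_force: [0.1, 1.0, -1.8]
grip_width: 13.9
[549.37411063   6.97414178 255.60963344] [ 0.08325362  1.03045475 -1.76077476]
```

View pics/e3.png

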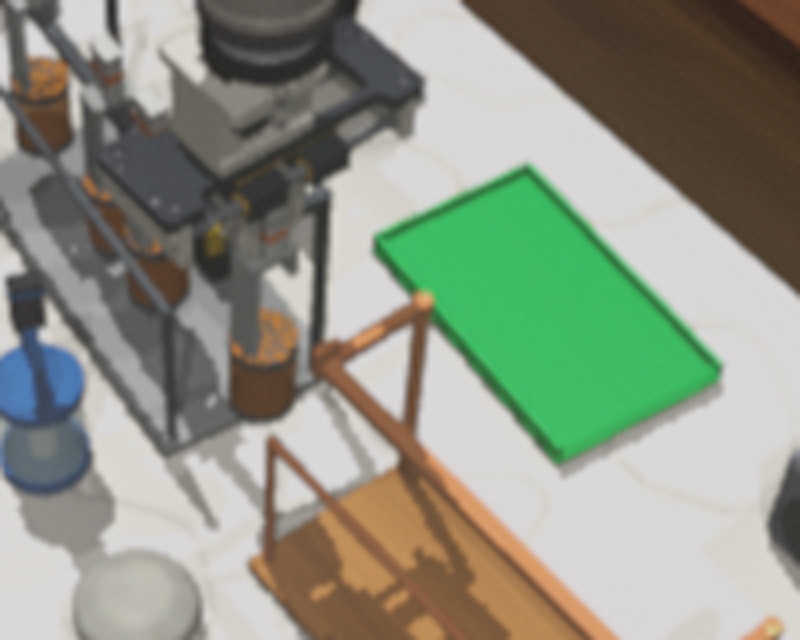

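View pics/e4.png

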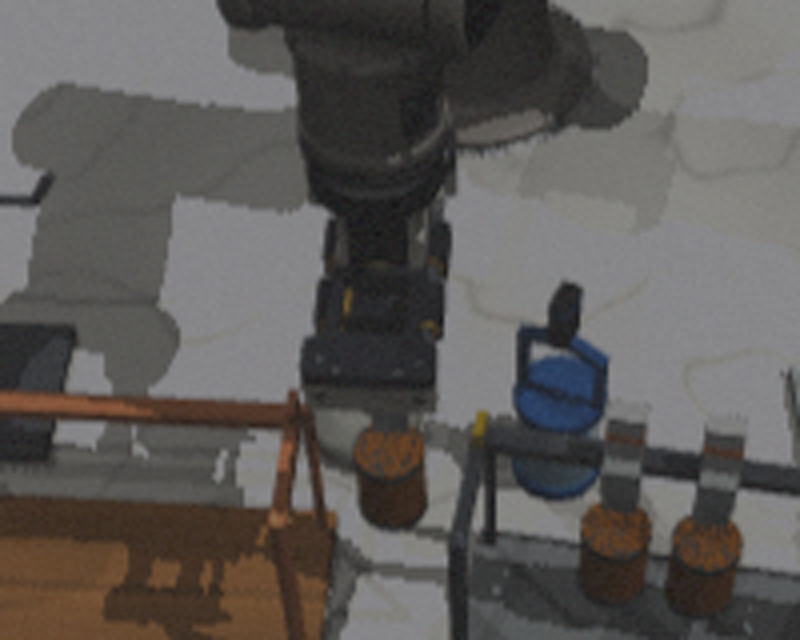

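```bash
python3 -m inch '[0.25,-2,0.2,0,0,0,-1, 0.3,-4,0.2,0,0,0,-1, 0.3,-6,0.2,0,0,0,-1, 0.35,-8,0.2,0,0,0,-1, 0.4,-8,0.2,0,0,0,-1]'
python3 - <<'E'
from h import *
o=bot.get_obs(); print(o['tool_pos'],o['contact_force'])
save(bot.capture('side'),'e5',(280,130,480,290),4)
E
```

```text
time: 6.15
tool_pos: [553.5, -75.0, 257.6]
tcp_rot: [-3.136, -0.0, 1.607]
contact_force: [0.4, 0.8, -1.5]
grip_width: 13.9
[553.48716914 -74.9798322  257.6126956 ] [ 0.44674423  0.81094168 -1.5421723 ]
```

View pics/e5.png

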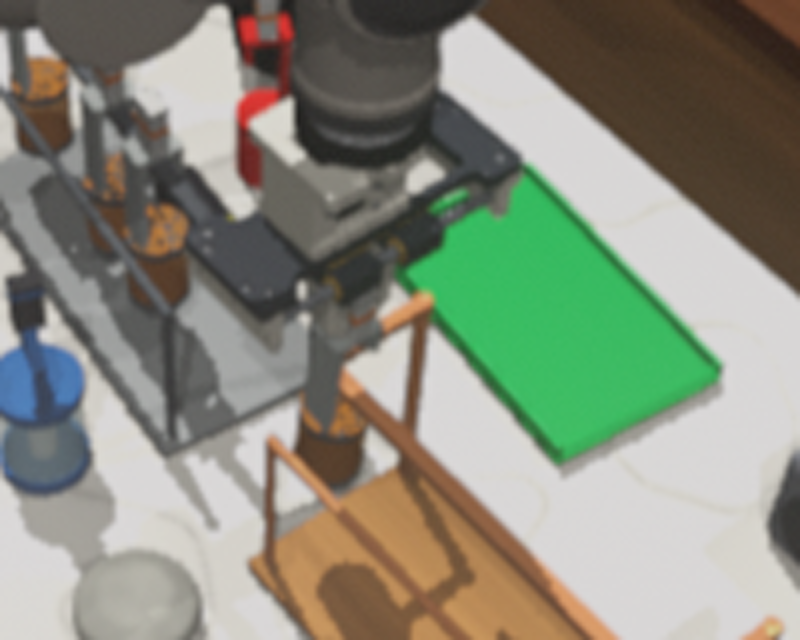

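```bash
python3 -m inch '[0.08,-2,0,0,0,0,-1, 0.2,-5,0,0,0,0,-1, 0.32,-8,0,0,0,0,-1, 0.44,-11,0,0,0,0,-1, 0.55,-14,0,0,0,0,-1]'
python3 -m inch '[0.08,-2,0,0,0,0,-1, 0.2,-4,0,0,0,0,-1, 0.25,-6,0,0,0,0,-1, 0.36,-8.2,0,0,0,0,-1, 0.36,-8.2,0,0,0,0,-1]'
python3 - <<'E'
from h import *
o=bot.get_obs(); print(o['tool_pos'],o['contact_force'])
save(bot.capture('wrist'),'e6')
save(bot.capture('side'),'e7',(340,170,540,330),4)
save(rd('e6'),'e8',(260,40,420,200),5)
E
```

```text
time: 6.7
tool_pos: [559.3, -213.5, 257.6]
tcp_rot: [-3.136, -0.002, 1.609]
contact_force: [-0.1, -1.4, -1.1]
grip_width: 13.9
time: 7.2
tool_pos: [562.8, -298.1, 257.2]
tcp_rot: [-3.136, -0.001, 1.607]
contact_force: [0.4, 0.8, -2.3]
grip_width: 13.7
[ 562.79576416 -298.10104189  257.16522174] [ 0.37741555  0.75404098 -2.3018163 ]
```

View pics/e6.png

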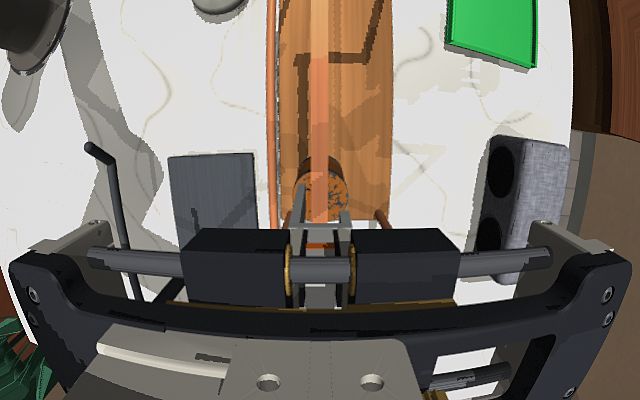

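View pics/e7.png

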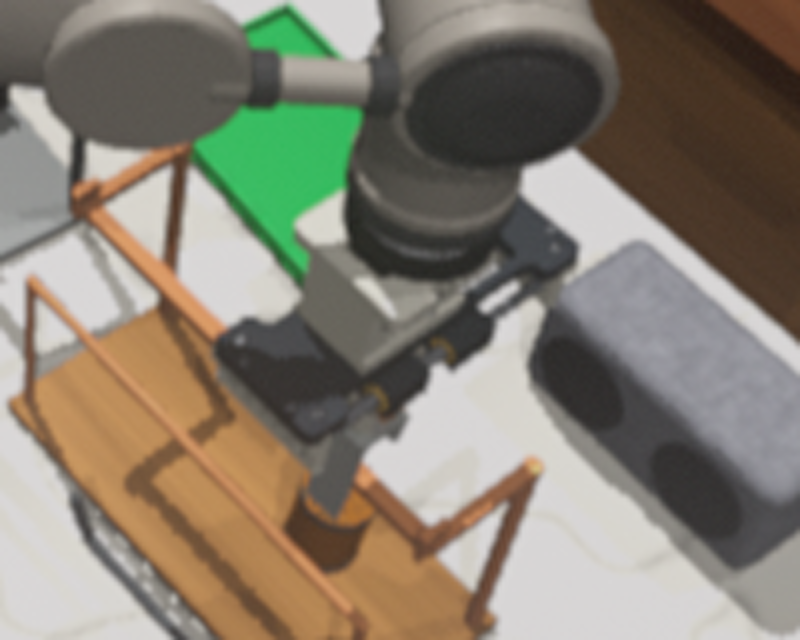

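View pics/e8.png

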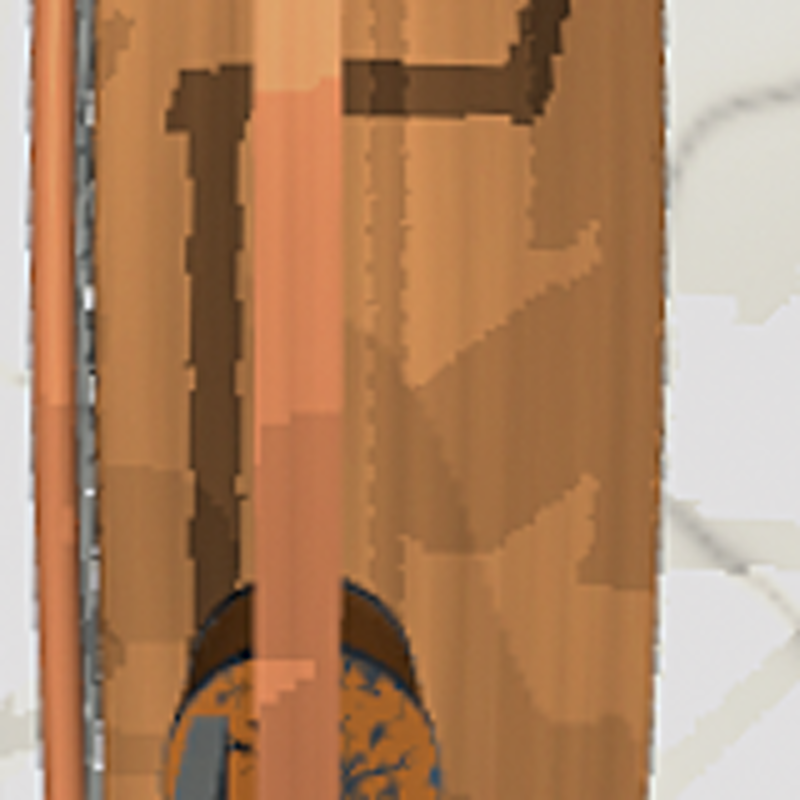

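```bash
python3 - <<'E'
from h import *
print(onz('wrist',320,80,200),onz('wrist',320.2,190,200),onz('wrist',320,42,200))
E
python3 -m inch '[0.1,0,-1,0,0,0,-1, 0.1,0,-2,0,0,0,-1, 0.1,0,-3,0,0,0,-1, 0.1,0,-4,0,0,0,-1, 0.1,0,-4,0,0,0,-1]'
```

```text
[ 558.53923145 -200.02852925  200.        ] [ 561.58815596 -277.74582578  200.        ] [ 557.51356517 -172.54892257  200.        ]
time: 7.8
tool_pos: [563.2, -294.7, 215.1]
tcp_rot: [-3.133, -0.005, 1.609]
contact_force: [0.2, 0.0, -2.6]
grip_width: 14.0
```

```bash
python3 -m inch '[0,0,-0.3,0,0,0,-1, 0,0,-0.5,0,0,0,-1, 0,0,-0.5,0,0,0,-1, 0,0,-0.5,0,0,0,-1, 0,0,-0.5,0,0,0,-1]'
python3 - <<'E'
from h import *
save(bot.capture('wrist'),'f1',(220,100,420,260),4)
E
```

```text
time: 8.3
tool_pos: [563.3, -294.7, 211.1]
tcp_rot: [-3.134, -0.004, 1.609]
contact_force: [-1.2, 1.9, 5.8]
grip_width: 14.0
```

View pics/f1.png

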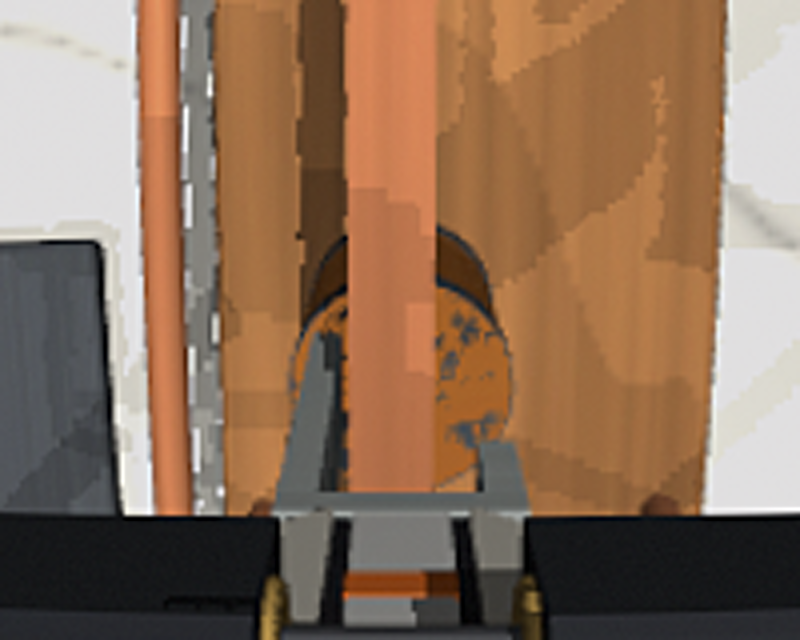

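```bash
python3 -m inch '[0,0,0,0,0,0,-0.6, 0,0,0,0,0,0,-0.4, 0,0,0,0,0,0,0, 0,0,0,0,0,0,0, 0,0,0,0,0,0,0]'
python3 -m inch '[0,0,0.5,0,0,0,0, 0,0,2,0,0,0,0, 0,0,4,0,0,0,0.3, 0,0,7,0,0,0,0.5, 0,0,9,0,0,0,1]'
python3 - <<'E'
from h import *
save(bot.capture('side'),'f2',(300,130,500,330),4)
E
```

```text
time: 8.85
tool_pos: [563.3, -294.8, 210.8]
tcp_rot: [-3.133, -0.004, 1.609]
contact_force: [0.2, 0.2, -0.1]
grip_width: 43.8
time: 9.35
tool_pos: [563.6, -294.9, 303.3]
tcp_rot: [-3.135, -0.003, 1.609]
contact_force: [0.0, -0.1, 0.1]
grip_width: 65.4
```

View pics/f2.png

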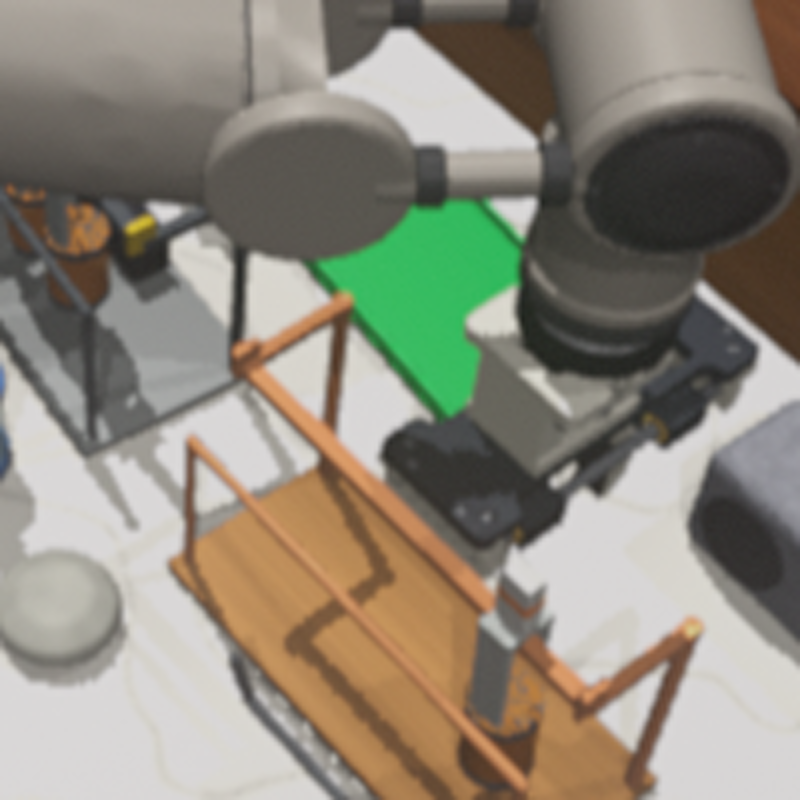

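```bash
python3 -m inch '[0,3,0,0,0,-1,1, 0,8,0,0,0,-2,1, 0,13,0,0,0,-3,1, 0,18,0,0,0,-4,1, 0,23,0,0,0,-6,1]'
python3 -m inch '[0,5,0,0,0,0,1, 0,10,0,0,0,0,1, 0.1,15,0,0,0,0,1, 0.2,20,0,0,0,0,1, 0.2,22,0,0,0,0,1]'
python3 -m inch '[0,0,0,0,0,0,1,0,0,0,0,0,0,1,0,0,0,0,0,0,1,0,0,0,0,0,0,1,0,0,0,0,0,0,1]'
python3 - <<'E'
from h import *
save(bot.capture('wrist'),'g1',(240,60,440,220),4)
E
```

```text
time: 9.9
tool_pos: [564.0, -63.6, 306.7]
tcp_rot: [-3.14, 0.0, 1.503]
contact_force: [1.5, 0.7, 0.1]
grip_width: 91.6
time: 10.4
tool_pos: [565.2, 160.6, 306.6]
tcp_rot: [-3.14, -0.001, 1.506]
contact_force: [1.1, -0.9, 0.4]
grip_width: 92.1
time: 10.9
tool_pos: [565.5, 159.3, 306.7]
tcp_rot: [-3.14, -0.001, 1.504]
contact_force: [0.3, -0.5, 0.5]
grip_width: 91.5
```

View pics/g1.png

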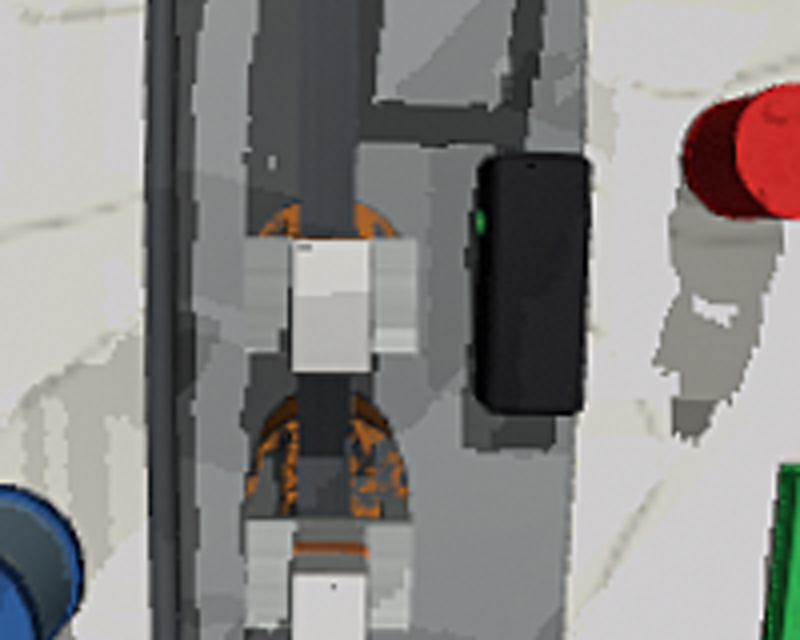

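Run:
```python
from h import *
print(bot.get_obs()['tool_pos'],onz('wrist',322.8,203,206),onz('wrist',322.8,134,206),onz('wrist',321.8,80,200))
```

```text
[565.42070153 159.49957834 306.71062675] [566.92273954 155.2196813  206.        ] [570.77109503 214.68663218 206.        ] [573.00497975 260.78352349 200.        ]
```

```bash
python3 -m inch '[0.1,-0.4,-2,0,0,0,1, 0.1,-0.4,-5,0,0,0,1, 0.1,-0.4,-8,0,0,0,1, 0.1,-0.4,-9.5,0,0,0,1, 0.1,-0.4,-9.5,0,0,0,0]'
python3 -m inch '[0,0,0,0,0,0,-1, 0,0,0,0,0,0,-1, 0,0,0,0,0,0,-1, 0,0,0,0,0,0,-1, 0,0,0,0,0,0,-1]'
python3 -m inch '[0,0,0,0,0,0,-1, 0,0,0,0,0,0,-1, 0,0,0,0,0,0,-1, 0,0,0,0,0,0,-1, 0,0,0,0,0,0,-1]'
```

```text
time: 11.45
tool_pos: [565.2, 154.7, 209.3]
tcp_rot: [-3.135, 0.0, 1.504]
contact_force: [-0.2, -0.1, -0.1]
grip_width: 87.3
time: 11.95
tool_pos: [565.4, 154.8, 209.8]
tcp_rot: [-3.136, 0.0, 1.504]
contact_force: [-0.6, 0.1, -0.2]
grip_width: 48.8
time: 12.45
tool_pos: [565.5, 154.8, 209.9]
tcp_rot: [-3.136, -0.0, 1.504]
contact_force: [0.5, -0.7, -0.4]
grip_width: 13.8
```

```bash
python3 -m inch '[0,0,1,0,0,0,-1, 0,0,2,0,0,0,-1, 0,0,3.5,0,0,0,-1, -0.2,0,5,0,0,0,-1, -0.4,0,5,0,0,0,-1]'
python3 -m inch '[-0.1,-1.5,0,0,0,0,-1, -0.3,-4,0,0,0,0,-1, -0.45,-6.5,0,0,0,0,-1, -0.6,-9,0,0,0,0,-1, -0.6,-9,0,0,0,0,-1]'
python3 - <<'E'
from h import *
save(bot.capture('side'),'h1',(240,80,440,240),4)
E
```

```text
time: 12.95
tool_pos: [562.6, 155.0, 262.8]
tcp_rot: [-3.141, -0.001, 1.504]
contact_force: [0.0, -0.6, -1.4]
grip_width: 13.9
time: 13.45
tool_pos: [556.1, 61.4, 262.3]
tcp_rot: [-3.14, 0.0, 1.5]
contact_force: [0.6, 0.6, -1.5]
grip_width: 14.0
```

View pics/h1.png

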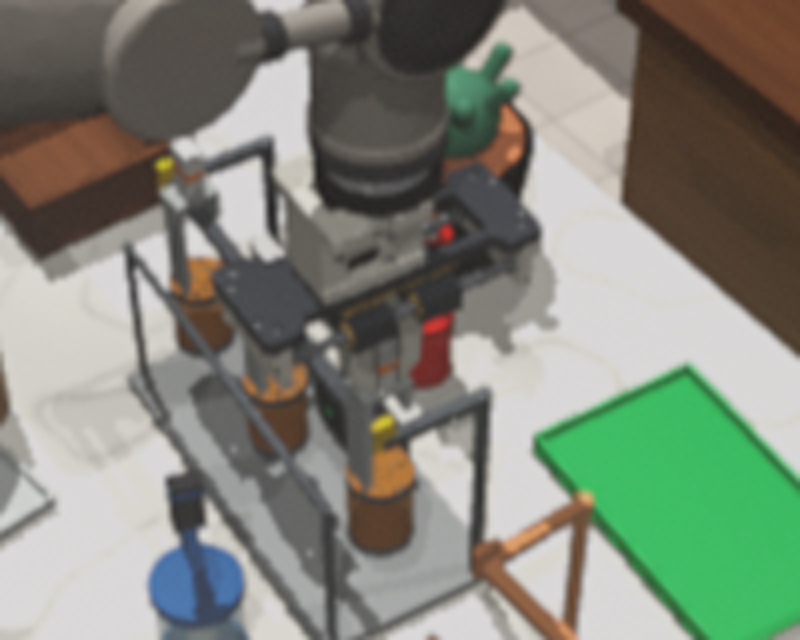

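```bash
python3 -m inch '[-0.15,-2,0,0,0,0,-1, -0.3,-4,0,0,0,0,-1, -0.5,-6,0,0,0,2,-1, -0.5,-6,0,0,0,4,-1, -0.5,-6,0,0,0,6.1,-1]'
python3 -m inch '[0.1,-2,-0.4,0,0,0,-1, 0.15,-4,-0.4,0,0,0,-1, 0.2,-6,-0.4,0,0,0,-1, 0.25,-8,-0.4,0,0,0,-1, 0.3,-8,-0.4,0,0,0,-1]'
python3 - <<'E'
from h import *
save(bot.capture('side'),'h2',(280,130,480,290),4)
E
```

```text
time: 14.0
tool_pos: [551.0, 2.8, 261.9]
tcp_rot: [-3.14, -0.001, 1.608]
contact_force: [0.5, -0.9, -0.7]
grip_width: 13.9
time: 14.5
tool_pos: [553.9, -78.9, 257.4]
tcp_rot: [-3.139, -0.001, 1.606]
contact_force: [0.4, -1.0, -2.1]
grip_width: 14.0
```

View pics/h2.png

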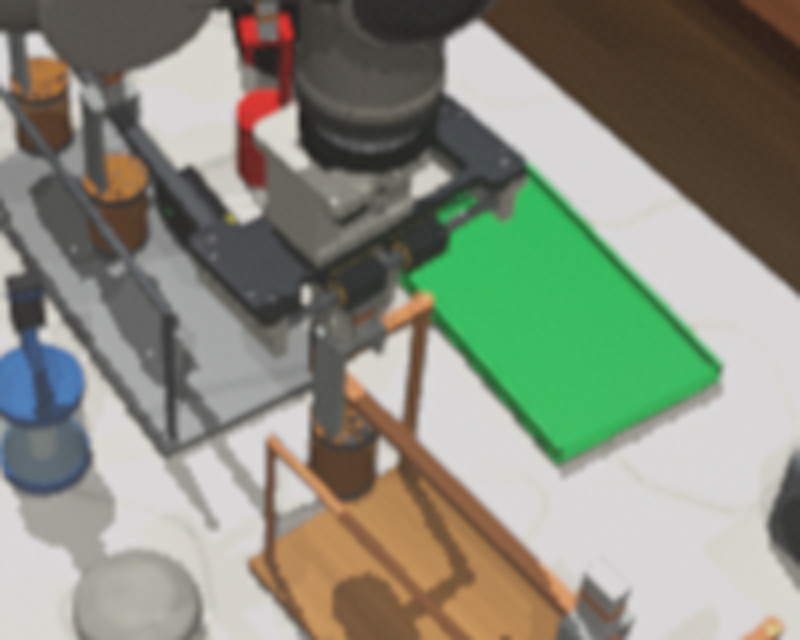

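```bash
python3 -m inch '[0.1,-2,0,0,0,0,-1, 0.25,-5,0,0,0,0,-1, 0.35,-8,0,0,0,0,-1, 0.45,-11,0,0,0,0,-1, 0.5,-12.5,0,0,0,0,-1]'
python3 -m inch '[0.1,-1,0,0,0,0,-1, 0.1,-2.4,0,0,0,0,-1, 0.1,-2.4,-1.5,0,0,0,-1, 0.1,-2.4,-3,0,0,0,-1, 0.1,-2.4,-4,0,0,0,-1]'
python3 -m inch '[0,0,0,0,0,0,-1, 0,0,0,0,0,0,-1, 0,0,-0.3,0,0,0,-1, 0,0,-0.4,0,0,0,-1, 0,0,-0.4,0,0,0,-1]'
python3 - <<'E'
from h import *
save(bot.capture('wrist'),'h3',(220,100,420,260),4)
save(bot.capture('side'),'h4',(340,170,500,330),4)
E
```

```text
time: 15.05
tool_pos: [559.0, -203.5, 257.1]
tcp_rot: [-3.139, -0.002, 1.606]
contact_force: [-0.6, -0.3, -2.2]
grip_width: 13.8
time: 15.55
tool_pos: [559.8, -226.8, 216.0]
tcp_rot: [-3.138, -0.003, 1.607]
contact_force: [-0.1, 0.4, -0.9]
grip_width: 13.9
time: 16.05
tool_pos: [559.9, -226.8, 212.2]
tcp_rot: [-3.138, -0.003, 1.607]
contact_force: [0.1, -0.6, -1.8]
grip_width: 13.8
```

View pics/h3.png

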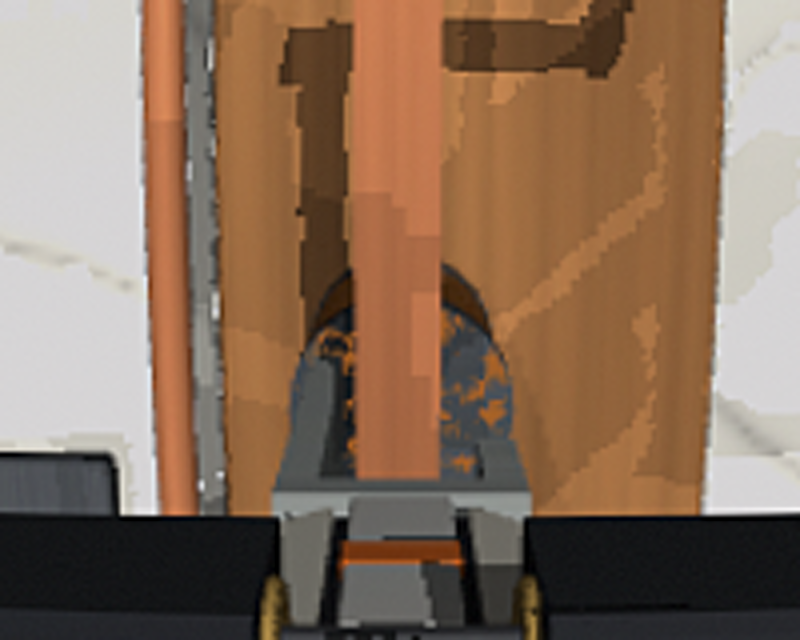

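View pics/h4.png

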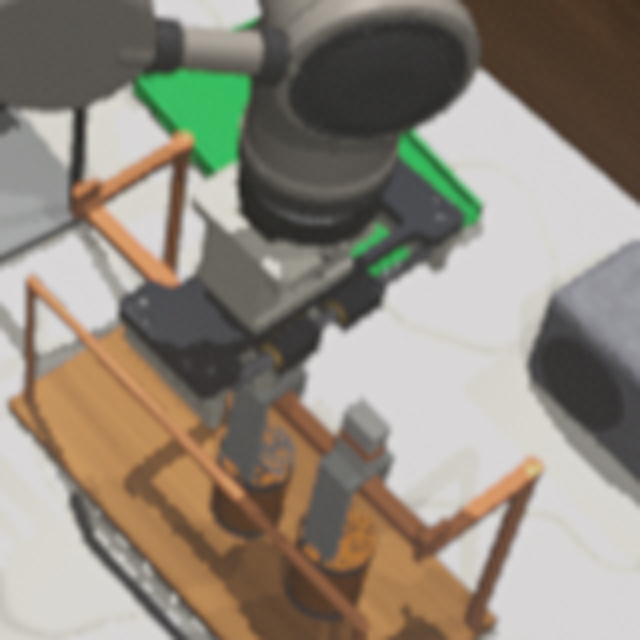

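```bash
python3 -m inch '[0,0,-0.1,0,0,0,-1, 0,0,-0.2,0,0,0,-1, 0,0,-0.3,0,0,0,-1, 0,0,-0.3,0,0,0,-1, 0,0,-0.3,0,0,0,-1]'
```

```text
time: 16.65
tool_pos: [560.0, -226.9, 209.9]
tcp_rot: [-3.138, -0.002, 1.607]
contact_force: [-1.9, 1.2, 4.0]
grip_width: 13.8
```

```bash
python3 -m inch '[0,0,0,0,0,0,-0.6, 0,0,0,0,0,0,-0.4, 0,0,0,0,0,0,0, 0,0,0,0,0,0,0, 0,0,0,0,0,0,0]'
python3 -m inch '[0,0,0.5,0,0,0,0, 0,0,2,0,0,0,0, 0,0,4,0,0,0,0.3, 0,0,7,0,0,0,0.5, 0,0,9,0,0,0,1]'
python3 -m inch '[0,4,0,0,0,-1,1, 0,9,0,0,0,-2,1, 0,14,0,0,0,-3,1, 0,19,0,0,0,-4,1, 0,24,0,0,0,-6,1]'
python3 -m inch '[0.2,5,0,0,0,0,1, 0.5,10,0,0,0,0,1, 0.8,15,0,0,0,0,1, 1,18,0,0,0,0,1, 1,18,0,0,0,0,1]'
python3 -m inch '[0,0,0,0,0,0,1,0,0,0,0,0,0,1,0,0,0,0,0,0,1,0,0,0,0,0,0,1,0,0,0,0,0,0,1]'
python3 - <<'E'
from h import *
save(bot.capture('wrist'),'i1',(240,60,440,220),4)
save(bot.capture('scene'),'i2',(140,90,460,290),2.5)
E
```

```text
time: 17.15
tool_pos: [560.0, -226.9, 209.7]
tcp_rot: [-3.138, -0.002, 1.607]
contact_force: [0.2, 0.5, 0.2]
grip_width: 44.1
time: 17.65
tool_pos: [560.3, -227.1, 302.1]
tcp_rot: [-3.14, -0.001, 1.607]
contact_force: [1.1, 0.2, 0.2]
grip_width: 65.3
time: 18.15
tool_pos: [560.0, 14.8, 302.7]
tcp_rot: [-3.141, -0.001, 1.501]
contact_force: [0.4, -0.0, -0.9]
grip_width: 91.6
time: 18.65
tool_pos: [569.5, 199.1, 302.7]
tcp_rot: [-3.141, -0.002, 1.506]
contact_force: [0.0, -0.4, 0.3]
grip_width: 91.5
time: 19.15
tool_pos: [569.6, 198.2, 302.9]
tcp_rot: [-3.141, -0.002, 1.505]
contact_force: [0.5, 0.7, -0.2]
grip_width: 91.9
```

View pics/i1.png

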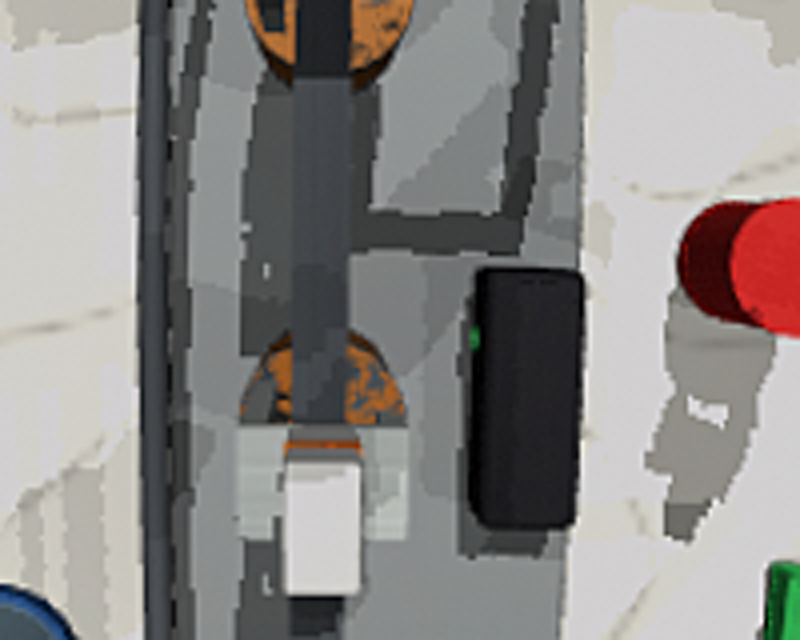

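View pics/i2.png

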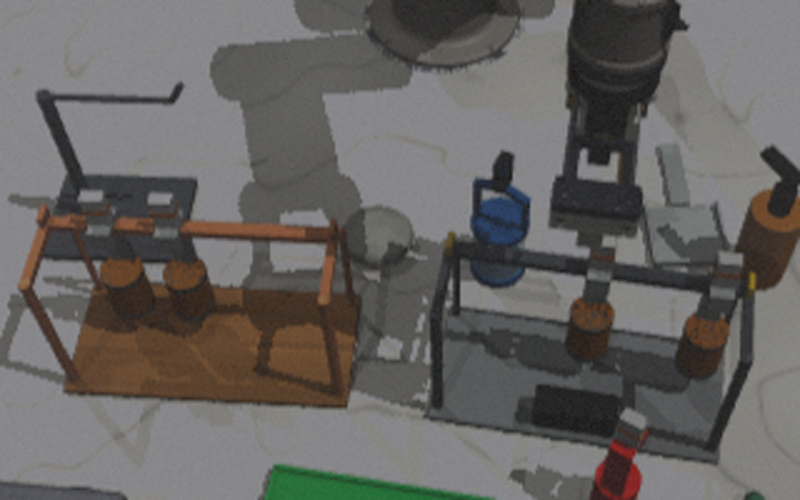

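```bash
python3 - <<'E'
from h import *
print(bot.get_obs()['tool_pos'],onz('wrist',320.5,181.2,206))
E
python3 -m inch '[0.1,1.7,-1.5,0,0,0,1, 0.1,1.7,-4.5,0,0,0,1, 0.1,1.7,-7.5,0,0,0,1, 0.1,1.7,-9.1,0,0,0,1, 0.1,1.7,-9.1,0,0,0,0]'
python3 -m inch '[0,0,0,0,0,0,-1, 0,0,0,0,0,0,-1, 0,0,0,0,0,0,-1, 0,0,0,0,0,0,-1, 0,0,0,0,0,0,-1]'
python3 -m inch '[0,0,0,0,0,0,-1, 0,0,0,0,0,0,-1, 0,0,0,0,0,0,-1, 0,0,0,0,0,0,-1, 0,0,0,0,0,0,-1]'
```

```text
[569.54682587 198.55567959 302.79887176] [570.50437648 214.64834774 206.        ]
time: 19.75
tool_pos: [568.7, 216.2, 207.9]
tcp_rot: [-3.135, -0.001, 1.506]
contact_force: [-0.7, -0.1, 0.6]
grip_width: 87.6
time: 20.25
tool_pos: [568.9, 216.2, 208.5]
tcp_rot: [-3.136, -0.001, 1.506]
contact_force: [0.4, 0.5, -0.1]
grip_width: 48.6
time: 20.75
tool_pos: [569.1, 216.2, 208.6]
tcp_rot: [-3.136, -0.001, 1.506]
contact_force: [1.0, -0.4, -0.1]
grip_width: 13.9
```

```bash
python3 -m inch '[0,0,1,0,0,0,-1, 0,0,2,0,0,0,-1, 0,0,3.5,0,0,0,-1, -0.2,0,5,0,0,0,-1, -0.4,0,5,0,0,0,-1]'
python3 -m inch '[-0.1,-1.5,0,0,0,0,-1, -0.3,-4.5,0,0,0,0,-1, -0.5,-7.5,0,0,0,0,-1, -0.7,-10.5,0,0,0,0,-1, -0.9,-13,0,0,0,0,-1]'
python3 - <<'E'
from h import *
save(bot.capture('side'),'j1',(240,80,440,240),4)
E
```

```text
time: 21.25
tool_pos: [566.1, 216.5, 261.6]
tcp_rot: [-3.141, -0.003, 1.506]
contact_force: [-0.4, 0.5, -0.7]
grip_width: 13.9
time: 21.75
tool_pos: [556.4, 84.1, 260.9]
tcp_rot: [-3.14, -0.002, 1.505]
contact_force: [1.3, 0.3, -1.7]
grip_width: 13.7
```

View pics/j1.png

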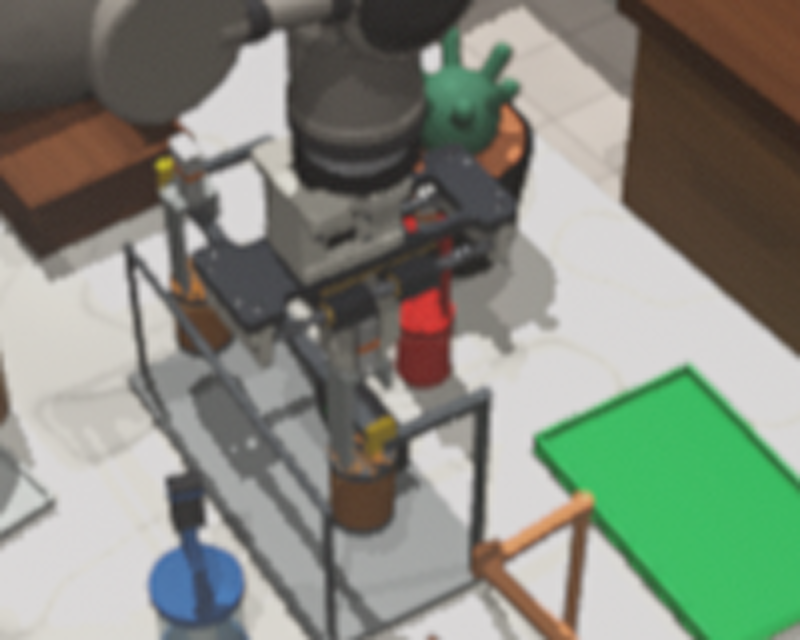

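```bash
python3 -m inch '[-0.15,-2,0,0,0,0,-1, -0.3,-4,0,0,0,0,-1, -0.4,-6,0,0,0,0,-1, -0.5,-8,0,0,0,2,-1, -0.5,-8,0,0,0,6.1,-1]'
python3 -m inch '[0.1,-2,-0.3,0,0,0,-1, 0.15,-4,-0.3,0,0,0,-1, 0.2,-6,-0.3,0,0,0,-1, 0.25,-8,-0.3,0,0,0,-1, 0.25,-8,-0.3,0,0,0,-1]'
python3 - <<'E'
from h import *
save(bot.capture('side'),'j2',(280,130,480,290),4)
E
```

```text
time: 22.3
tool_pos: [550.6, -2.3, 260.3]
tcp_rot: [-3.138, 0.002, 1.609]
contact_force: [0.7, 0.6, -1.7]
grip_width: 13.5
time: 22.8
tool_pos: [552.4, -85.0, 256.6]
tcp_rot: [-3.137, 0.002, 1.606]
contact_force: [-0.8, 1.0, -1.7]
grip_width: 13.7
```

View pics/j2.png

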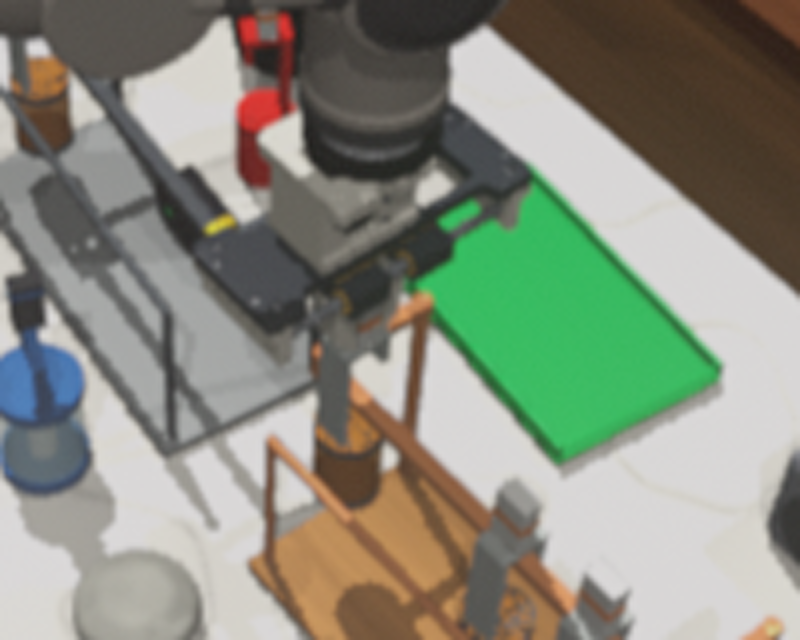

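```bash
python3 -m inch '[0.1,-2,0,0,0,0,-1, 0.2,-4.5,0,0,0,0,-1, 0.35,-6.5,0,0,0,0,-1, 0.45,-7.7,0,0,0,0,-1, 0.45,-7.7,0,0,0,0,-1]'
python3 -m inch '[0,0,-1,0,0,0,-1, 0,0,-2.2,0,0,0,-1, 0,0,-3.5,0,0,0,-1, 0,0,-4.2,0,0,0,-1, 0,0,-4.2,0,0,0,-1]'
python3 -m inch '[0,0,0,0,0,0,-1, 0,0,0,0,0,0,-1, 0,0,-0.2,0,0,0,-1, 0,0,-0.3,0,0,0,-1, 0,0,-0.3,0,0,0,-1]'
python3 - <<'E'
from h import *
save(bot.capture('wrist'),'j3',(220,100,420,260),4)
save(bot.capture('side'),'j4',(340,170,500,330),4)
E
```

```text
time: 23.35
tool_pos: [556.8, -161.2, 256.2]
tcp_rot: [-3.136, 0.001, 1.605]
contact_force: [0.8, 0.6, -2.3]
grip_width: 13.9
time: 23.85
tool_pos: [556.0, -160.2, 212.5]
tcp_rot: [-3.133, -0.0, 1.606]
contact_force: [-0.3, -0.7, -2.2]
grip_width: 13.8
time: 24.35
tool_pos: [556.0, -160.3, 209.5]
tcp_rot: [-3.133, -0.0, 1.606]
contact_force: [0.4, -0.2, -1.9]
grip_width: 14.1
```

View pics/j3.png

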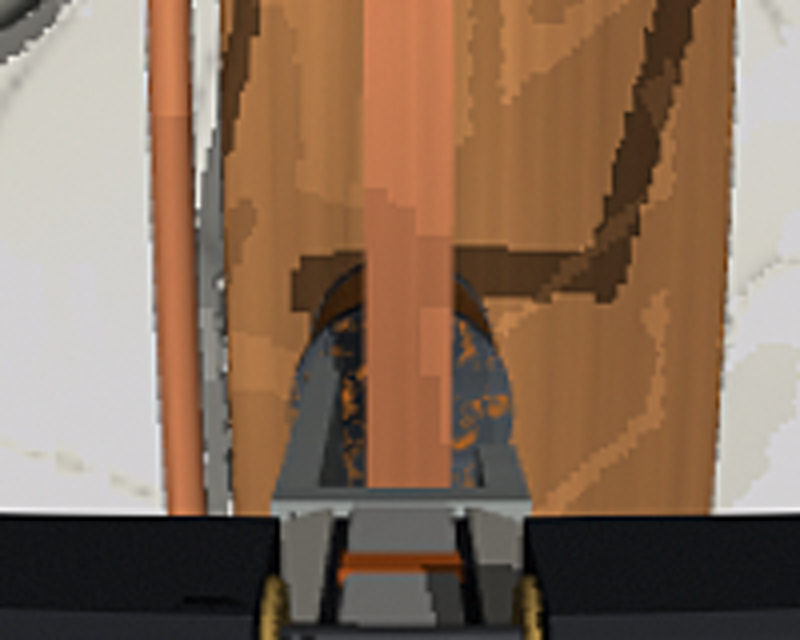

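View pics/j4.png

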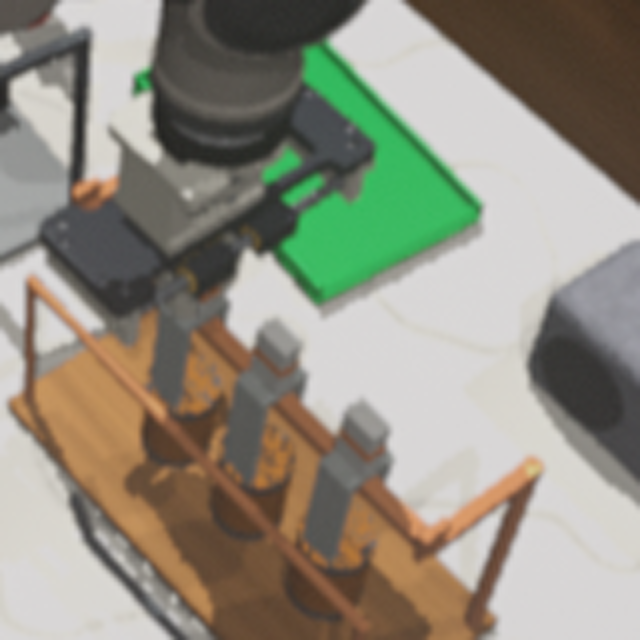

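```bash
python3 -m inch '[0.1,0,-0.1,0,0,0,-1, 0.1,0,-0.2,0,0,0,-1, 0.1,0,-0.2,0,0,0,-1, 0.1,0,-0.2,0,0,0,-1, 0.1,0,-0.2,0,0,0,-1]'
```

```text
time: 24.95
tool_pos: [557.3, -160.3, 208.6]
tcp_rot: [-3.135, 0.0, 1.606]
contact_force: [-3.8, 1.1, 5.4]
grip_width: 13.8
```

Contact; release and go for the fourth.

```bash
python3 -m inch '[0,0,0,0,0,0,-0.6, 0,0,0,0,0,0,-0.4, 0,0,0,0,0,0,0, 0,0,0,0,0,0,0, 0,0,0,0,0,0,0]'
python3 -m inch '[0,0,0.5,0,0,0,0, 0,0,2,0,0,0,0, 0,0,4,0,0,0,0.3, 0,0,7,0,0,0,0.5, 0,0,9,0,0,0,1]'
python3 -m inch '[0,4,0,0,0,-1,1, 0,9,0,0,0,-2,1, 0,14,0,0,0,-3,1, 0.2,19,0,0,0,-4,1, 0.5,24,0,0,0,-6,1]'
python3 -m inch '[0.2,5,0,0,0,0,1, 0.5,10,0,0,0,0,1, 0.8,15,0,0,0,0,1, 1.2,20,0,0,0,0,1, 1.4,22,0,0,0,0,1]'
python3 -m inch '[0,0,0,0,0,0,1,0,0,0,0,0,0,1,0,0,0,0,0,0,1,0,0,0,0,0,0,1,0,0,0,0,0,0,1]'
python3 - <<'E'
from h import *
save(bot.capture('wrist'),'k1',(240,60,440,220),4)
save(bot.capture('scene'),'k2',(140,90,460,290),2.5)
E
```

```text
time: 25.45
tool_pos: [557.2, -160.4, 208.4]
tcp_rot: [-3.135, 0.0, 1.606]
contact_force: [0.1, -1.1, -0.4]
grip_width: 44.5
time: 25.95
tool_pos: [557.6, -160.5, 300.8]
tcp_rot: [-3.137, 0.001, 1.606]
contact_force: [0.1, -0.8, -0.2]
grip_width: 65.5
time: 26.45
tool_pos: [562.3, 81.2, 301.4]
tcp_rot: [-3.138, 0.001, 1.5]
contact_force: [1.1, -1.2, -0.4]
grip_width: 92.1
time: 26.95
tool_pos: [575.5, 305.6, 301.3]
tcp_rot: [-3.137, -0.0, 1.503]
contact_force: [0.0, -1.6, -0.6]
grip_width: 91.8
time: 27.45
tool_pos: [575.8, 304.3, 301.8]
tcp_rot: [-3.138, -0.0, 1.502]
contact_force: [0.1, 0.4, 0.5]
grip_width: 91.6
```

View pics/k1.png

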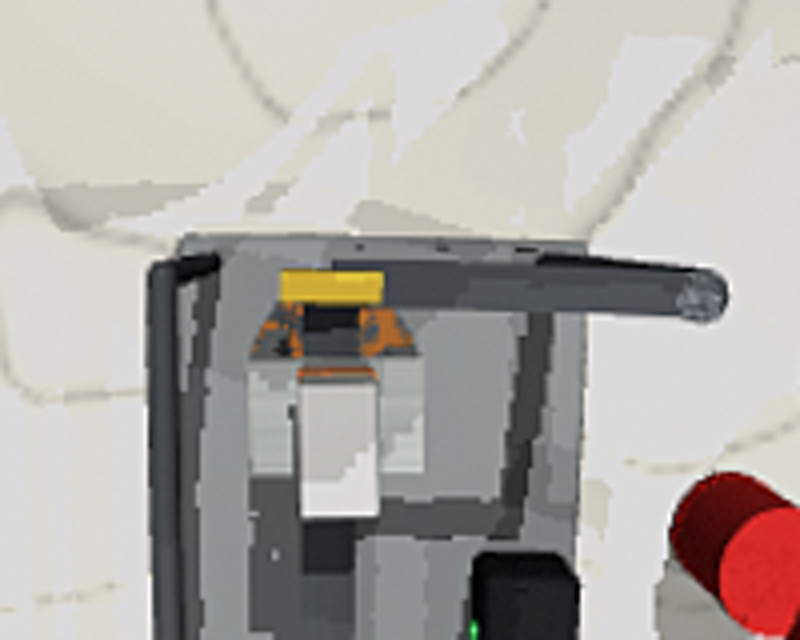

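View pics/k2.png

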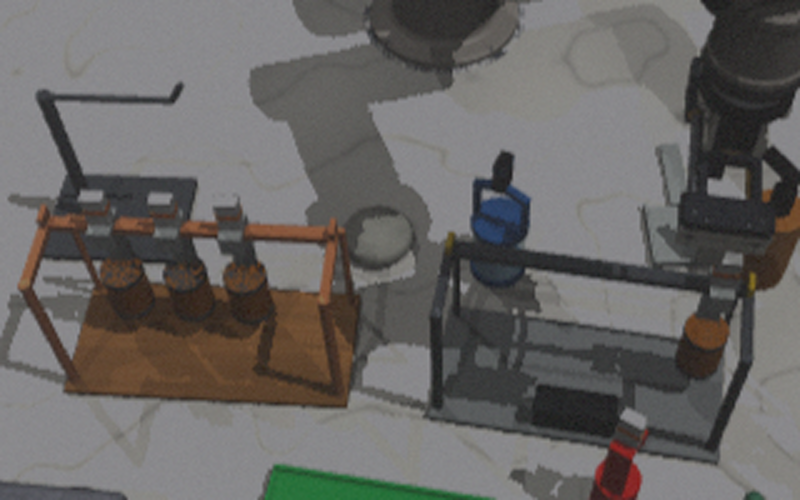

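Run:
```python
from h import *
print(bot.get_obs()['tool_pos'],onz('wrist',324,163.8,206),onz('wrist',323,131.8,214))
```

```text
[575.69513999 304.73958889 301.64607223] [580.23545068 335.38366322 206.        ] [581.18294152 362.26938721 214.        ]
```

```bash
python3 -m inch '[0.3,2,-1,0,0,0,1, 0.5,3.1,-4,0,0,0,1, 0.5,3.1,-7,0,0,0,1, 0.5,3.1,-9,0,0,0,1, 0.5,3.1,-9,0,0,0,0.5]'
python3 -m inch '[0,0,0,0,0,0,-1, 0,0,0,0,0,0,-1, 0,0,0,0,0,0,-1, 0,0,0,0,0,0,-1, 0,0,0,0,0,0,-1]'
python3 -m inch '[0,0,0,0,0,0,-1, 0,0,0,0,0,0,-1, 0,0,0,0,0,0,-1, 0,0,0,0,0,0,-1, 0,0,0,0,0,0,-1]'
python3 -m inch '[0,0,0,0,0,0,-1, 0,0,0,0,0,0,-1, 0,0,0,0,0,0,-1, 0,0,0,0,0,0,-1, 0,0,0,0,0,0,-1]'
```

```text
time: 28.05
tool_pos: [579.0, 336.0, 207.2]
tcp_rot: [-3.131, 0.003, 1.503]
contact_force: [0.4, -0.5, 0.6]
grip_width: 87.5
time: 28.55
tool_pos: [579.2, 336.0, 208.0]
tcp_rot: [-3.132, 0.002, 1.503]
contact_force: [-0.5, 0.3, 0.7]
grip_width: 48.4
time: 29.05
tool_pos: [579.3, 336.0, 208.1]
tcp_rot: [-3.132, 0.002, 1.503]
contact_force: [1.2, 0.2, 0.2]
grip_width: 13.7
time: 29.55
tool_pos: [579.3, 336.0, 208.1]
tcp_rot: [-3.132, 0.002, 1.502]
contact_force: [0.7, 0.7, -0.5]
grip_width: 14.2
```

```bash
python3 -m inch '[0,0,1,0,0,0,-1, 0,0,2,0,0,0,-1, 0,0,3.5,0,0,0,-1, -0.1,0,5,0,0,0,-1, -0.3,0,5,0,0,0,-1]'
python3 -m inch '[-0.1,-1.5,0,0,0,0,-1, -0.35,-4.5,0,0,0,0,-1, -0.6,-7.5,0,0,0,0,-1, -0.85,-10.5,0,0,0,0,-1, -1.1,-14,0,0,0,0,-1]'
python3 -m inch '[-0.2,-3,0,0,0,0,-1, -0.4,-5.5,0,0,0,0,-1, -0.6,-8,0,0,0,0,-1, -0.8,-11,0,0,0,0,-1, -0.8,-11,0,0,0,0,-1]'
python3 - <<'E'
from h import *
save(bot.capture('side'),'l1',(240,80,440,240),4)
E
```

```text
time: 30.05
tool_pos: [577.3, 336.5, 261.4]
tcp_rot: [-3.137, -0.0, 1.502]
contact_force: [-0.8, 0.6, -1.1]
grip_width: 13.9
time: 30.55
tool_pos: [565.4, 194.6, 260.6]
tcp_rot: [-3.136, 0.0, 1.503]
contact_force: [-0.1, -0.4, -1.7]
grip_width: 13.8
time: 31.05
tool_pos: [556.5, 80.6, 260.2]
tcp_rot: [-3.135, 0.002, 1.499]
contact_force: [0.4, -0.5, -1.5]
grip_width: 13.9
```

View pics/l1.png

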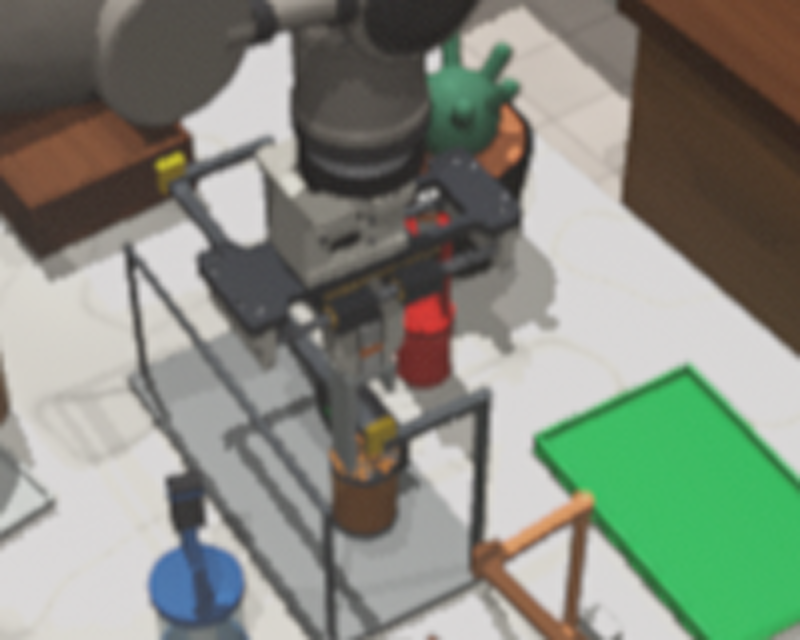

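```bash
python3 -m inch '[-0.15,-2,0,0,0,0,-1, -0.3,-4,0,0,0,0,-1, -0.4,-6,0,0,0,0,-1, -0.5,-7.7,0,0,0,2,-1, -0.5,-7.7,0,0,0,6.1,-1]'
python3 -m inch '[0.1,-2,-0.2,0,0,0,-1, 0.15,-4,-0.2,0,0,0,-1, 0.25,-6,-0.2,0,0,0,-1, 0.4,-8,-0.2,0,0,0,-1, 0.45,-9.8,-0.2,0,0,0,-1]'
python3 -m inch '[0,0,0,0,0,0,-1,0,0,-1,0,0,0,-1, 0,0,-2.2,0,0,0,-1, 0,0,-3.5,0,0,0,-1, 0,0,-3.8,0,0,0,-1]'
python3 - <<'E'
from h import *
save(bot.capture('wrist'),'l3',(220,100,420,260),4)
save(bot.capture('side'),'l4',(340,170,500,330),4)
E
```

```text
time: 31.6
tool_pos: [551.3, 3.9, 259.8]
tcp_rot: [-3.134, 0.001, 1.606]
contact_force: [-0.1, 0.5, -1.4]
grip_width: 13.9
time: 32.1
tool_pos: [555.5, -94.4, 257.3]
tcp_rot: [-3.134, 0.001, 1.607]
contact_force: [0.2, -0.1, -2.5]
grip_width: 13.8
time: 32.6
tool_pos: [554.3, -93.0, 216.8]
tcp_rot: [-3.129, -0.001, 1.608]
contact_force: [0.6, 0.5, -1.3]
grip_width: 13.6
```

View pics/l3.png

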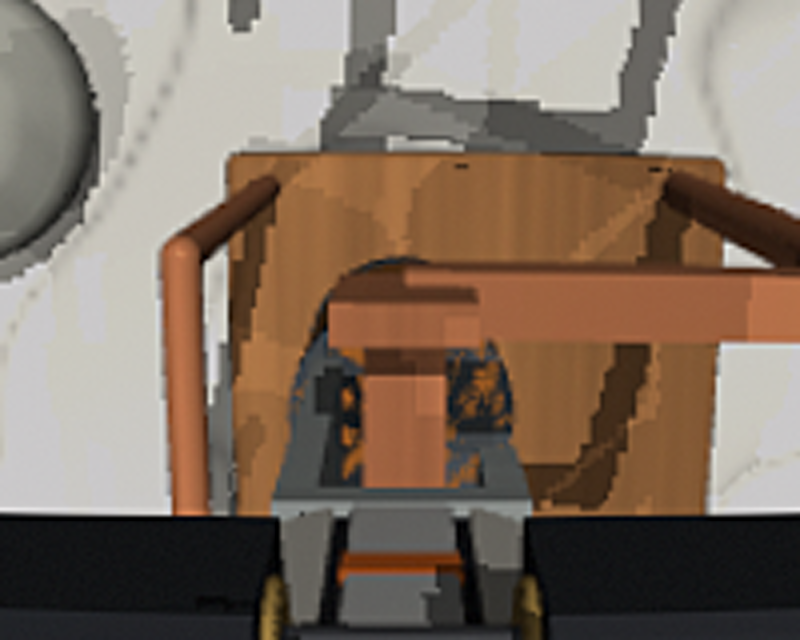

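View pics/l4.png

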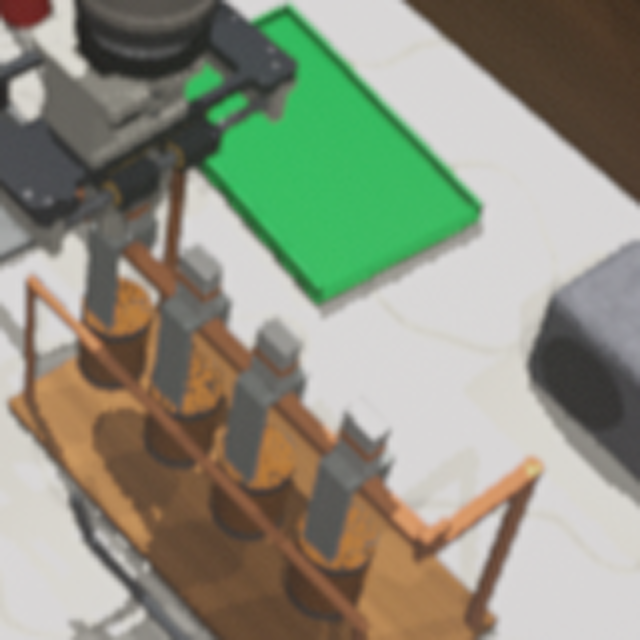

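```bash
python3 -m inch '[0.05,0,-0.3,0,0,0,-1, 0.1,0,-0.6,0,0,0,-1, 0.1,0,-0.7,0,0,0,-1, 0.1,0,-0.7,0,0,0,-1, 0.1,0,-0.7,0,0,0,-1]'
python3 -m inch '[0,0,-0.1,0,0,0,-1, 0,0,-0.2,0,0,0,-1, 0,0,-0.2,0,0,0,-1, 0,0,-0.2,0,0,0,-1, 0,0,-0.2,0,0,0,-1]'
```

```text
time: 33.2
tool_pos: [556.1, -93.6, 211.5]
tcp_rot: [-3.132, 0.0, 1.608]
contact_force: [0.6, 1.5, -2.2]
grip_width: 14.0
time: 33.7
tool_pos: [556.1, -93.6, 209.5]
tcp_rot: [-3.132, 0.0, 1.608]
contact_force: [0.4, 0.5, -1.0]
grip_width: 13.9
```

```bash
python3 -m inch '[0,0,-0.1,0,0,0,-1, 0,0,-0.2,0,0,0,-1, 0,0,-0.2,0,0,0,-1, 0,0,-0.2,0,0,0,-1, 0,0,-0.2,0,0,0,-1]'
```

```text
time: 34.2
tool_pos: [556.2, -93.6, 208.0]
tcp_rot: [-3.133, 0.0, 1.608]
contact_force: [-2.1, 1.2, 4.6]
grip_width: 13.7
```

```bash
python3 -m inch '[0,0,0,0,0,0,-0.6, 0,0,0,0,0,0,-0.4, 0,0,0,0,0,0,0, 0,0,0,0,0,0,0, 0,0,0,0,0,0,0]'
python3 -m inch '[0,0,0.5,0,0,0,0, 0,0,2,0,0,0,0, 0,0,4,0,0,0,0.3, 0,0,7,0,0,0,0.5, 0,0,10,0,0,0,1]'
python3 -m inch '[-2,2,0,0,0,0,1, -5,5,0,0,0,0,1, -8,8,0,0,0,0,1, -11,11,0,0,0,0,1, -12.5,13,0,0,0,0,1]'
python3 -m inch '[0,0,0,0,0,0,1,0,0,0,0,0,0,1,0,0,0,0,0,0,1,0,0,0,0,0,0,1,0,0,0,0,0,0,1]'
python3 - <<'E'
from h import *
save(bot.capture('wrist'),'m1')
save(bot.capture('scene'),'m2',(140,90,460,290),2.5)
save(bot.capture('side'),'m3')
E
```

```text
time: 34.7
tool_pos: [556.2, -93.6, 207.8]
tcp_rot: [-3.132, 0.0, 1.608]
contact_force: [0.5, -0.7, 0.6]
grip_width: 44.3
time: 35.2
tool_pos: [556.0, -93.5, 309.0]
tcp_rot: [-3.132, 0.0, 1.608]
contact_force: [0.3, -0.1, 0.1]
grip_width: 65.6
time: 35.7
tool_pos: [428.8, 38.0, 309.7]
tcp_rot: [-3.132, -0.0, 1.609]
contact_force: [0.6, -0.7, 0.5]
grip_width: 91.5
time: 36.2
tool_pos: [429.3, 37.3, 309.4]
tcp_rot: [-3.132, -0.0, 1.607]
contact_force: [0.3, -1.1, 0.6]
grip_width: 91.8
```

View pics/m1.png

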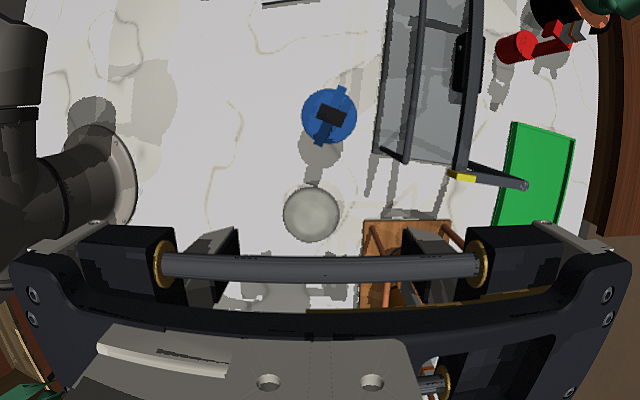

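View pics/m2.png

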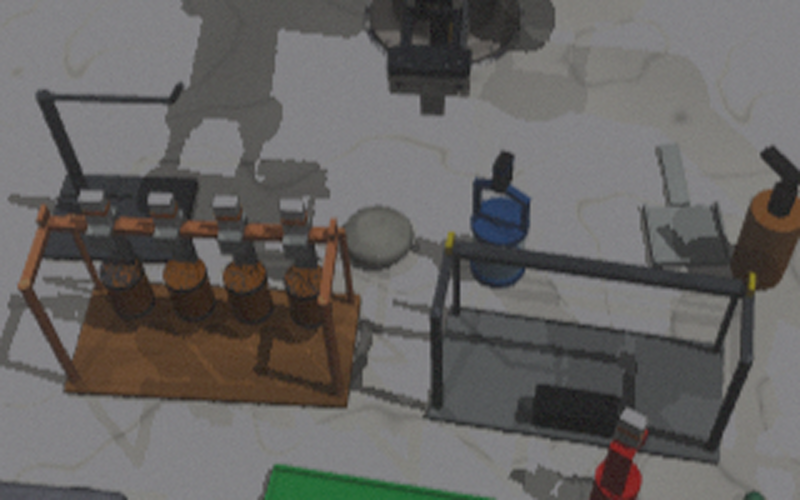

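View pics/m3.png

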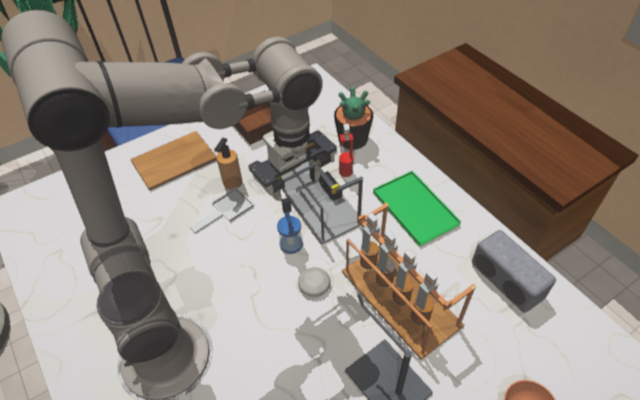

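Run:
```python
from h import *
save(rd('m1'),'m4',(280,60,380,160),7)
```

```text
(no output)
```

View pics/m4.png

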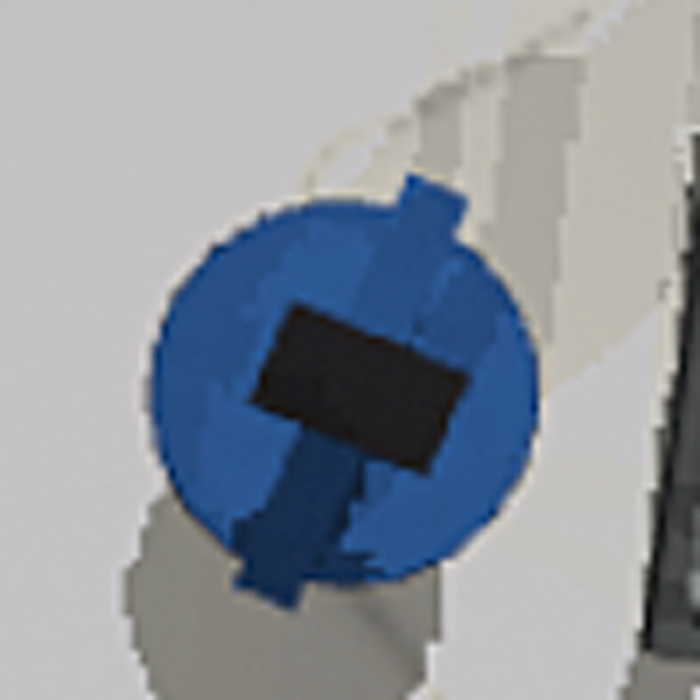

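Run:
```python
from h import *
o=bot.get_obs();print(o['tool_pos'],o['tcp_rot'],o['joint_positions'])
P=np.array([onz('wrist',280+u/7,60+v/7,198)[:2] for u,v in [(297,302),(470,375),(430,472),(250,402)]])
print(P,P.mean(0))
e=(P[1]+P[2]-P[0]-P[3])/2; f=(P[0]+P[1]-P[2]-P[3])/2
print(np.linalg.norm(e),np.degrees(np.arctan2(e[1],e[0])),np.linalg.norm(f),np.degrees(np.arctan2(f[1],f[0])))
a=onz('wrist',280+435/7,60+190/7,140);b=onz('wrist',280+270/7,60+590/7,140);d=a-b;print(np.linalg.norm(d),np.degrees(np.arctan2(d[1],d[0])),(a+b)/2)
# hook from e6? approx earlier scene
```

```text
[429.00751991  37.62464825 309.48810479] [-3.13192782e+00 -1.65844579e-04  1.60795686e+00] [-9.00738287e-02  1.13535160e-01  1.59528855e+00 -1.07068540e-03
  1.44237677e+00 -1.27092944e-01]
[[426.47886783 119.3773961 ]
 [448.12344929 111.24953471]
 [443.70832854  98.91130326]
 [421.15956041 106.70738809]] [434.86755152 109.06140554]
23.48735942847109 -19.81533356419154 13.418002207246802 68.73158233010449
65.67060599611504 70.11053725126857 [434.94423293 109.27810954 140.        ]
```

```bash
python3 -m inch '[0.2,2,0,0,0,8,1, 0.4,4,-1,0,0,16,1, 0.6,6,-2,0,0,24,1, 0.6,7,-3,0,0,32,1, 0.6,7.1,-4,0,0,40,1]'
python3 -m inch '[0,0,-1,0,0,8,1, 0,0,-1.5,0,0,16,1, 0,0,-2,0,0,24,1, 0,0,-2,0,0,28,1, 0,0,-2,0,0,28,1]'
python3 - <<'E'
from h import *
o=bot.get_obs();print(o['tool_pos'],o['tcp_rot'],o['joint_positions'])
save(bot.capture('wrist'),'n1')
save(bot.capture('scene'),'n2',(240,90,440,240),4)
E
```

```text
time: 36.85
tool_pos: [435.1, 109.7, 269.0]
tcp_rot: [-3.132, -0.001, 2.313]
contact_force: [0.4, -0.6, -0.7]
grip_width: 92.2
time: 37.35
tool_pos: [435.1, 109.6, 248.8]
tcp_rot: [-3.132, -0.001, 2.802]
contact_force: [0.7, 0.3, -0.9]
grip_width: 91.7
[435.11470843 109.58954909 248.79911806] [-3.13187527e+00 -8.94610050e-04  2.80224589e+00] [ 0.08174342  0.18645223  1.67535959 -0.00886339  1.28458005 -1.14718772]
```

View pics/n1.png

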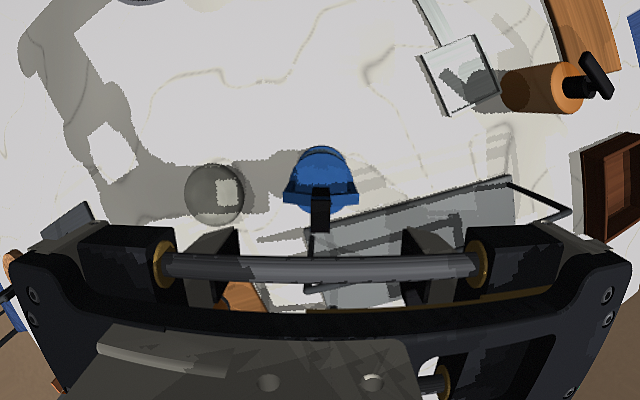

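View pics/n2.png

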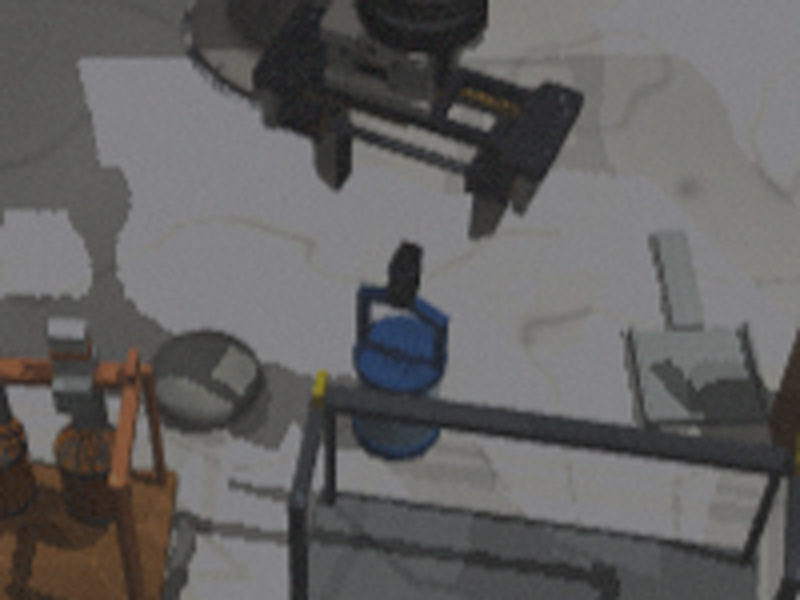

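```bash
python3 -m inch '[0,0,-2,0,0,0,1, 0,0,-4,0,0,0,1, 0,0,-6,0,0,0,1, 0,0,-8,0,0,0,1, 0,0,-8.7,0,0,0,1]'
python3 -m inch '[0,0,0,0,0,0,0, 0,0,0,0,0,0,-0.5, 0,0,0,0,0,0,-1, 0,0,0,0,0,0,-1, 0,0,0,0,0,0,-1]'
python3 -m inch '[0,0,0,0,0,0,-1, 0,0,0,0,0,0,-1, 0,0,0,0,0,0,-1, 0,0,0,0,0,0,-1, 0,0,0,0,0,0,-1]'
python3 -m inch '[0,0,0,0,0,0,-1, 0,0,0,0,0,0,-1, 0,0,0,0,0,0,-1, 0,0,0,0,0,0,-1, 0,0,0,0,0,0,-1]'
python3 - <<'E'
from h import *
save(bot.capture('wrist'),'o1')
save(bot.capture('scene'),'o2',(240,90,440,240),4)
E
```

```text
time: 37.95
tool_pos: [434.3, 109.5, 160.5]
tcp_rot: [-3.131, -0.003, 2.798]
contact_force: [0.0, 0.3, -0.2]
grip_width: 91.4
time: 38.45
tool_pos: [434.6, 109.5, 161.0]
tcp_rot: [-3.131, -0.002, 2.798]
contact_force: [0.4, 0.2, 0.3]
grip_width: 56.4
time: 38.95
tool_pos: [434.6, 109.5, 161.0]
tcp_rot: [-3.131, -0.002, 2.798]
contact_force: [0.3, -0.2, 0.4]
grip_width: 16.3
time: 39.45
tool_pos: [434.7, 109.7, 161.1]
tcp_rot: [-3.132, -0.002, 2.798]
contact_force: [0.4, 2.7, 0.8]
grip_width: 13.4
```

View pics/o1.png

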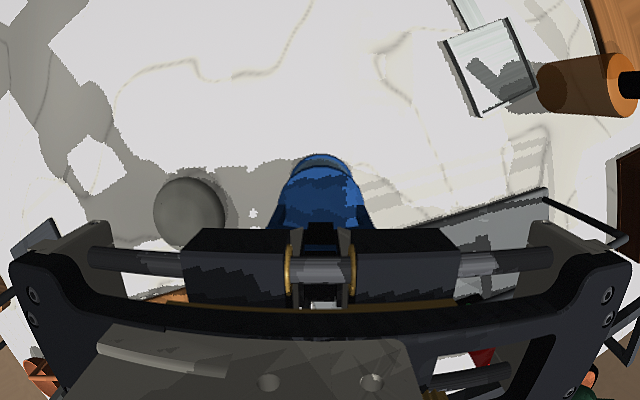

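View pics/o2.png

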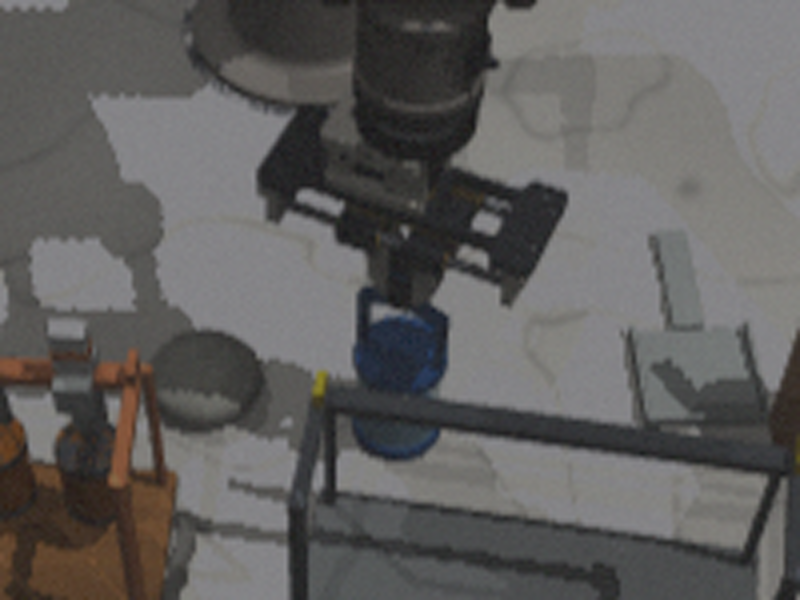

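```bash
python3 -m inch '[0,0,1,0,0,0,-1, 0,0,2.5,0,0,0,-1, 0,0,4.5,0,0,0,-1, 0,0,7,0,0,0,-1, 0,0,9,0,0,0,-1]'
python3 - <<'E'
from h import *
from scipy.spatial.transform import Rotation as R
o=bot.get_obs();print(o['tool_pos'],o['contact_force'])
def T(p,e):
    M=np.eye(4);M[:3,:3]=R.from_euler('xyz',e).as_matrix();M[:3,3]=p;return M
c=dict(bot.calibration('wrist'))
X=np.linalg.inv(T(o['tool_pos'],o['tcp_rot']))@c['cam_to_world']
c['cam_to_world']=T([562.79,-298.10,257.17],[-3.136,-.001,1.607])@X
save(rd('e6'),'p0',(60,120,160,320),4)
def f(u,v,z):
    a,d=ray('wrist',u,v,c);return a+d*(z-a[2])/d[2]
for p in [(90,147,246),(113,160,221),(120,215,221),(127,260,221)]: print(p,f(*p))
save(bot.capture('scene'),'p2',(140,80,340,200),4)
save(bot.capture('side'),'p3',(200,100,400,260),4)
E
```

```text
time: 40.05
tool_pos: [434.2, 109.2, 252.3]
tcp_rot: [-3.13, -0.002, 2.798]
contact_force: [0.3, -0.2, -3.2]
grip_width: 13.9
[434.17724827 109.18689115 252.31477667] [ 0.31710478 -0.21557043 -3.21171634]
(90, 147, 246) [ 405.10646338 -243.88560209  246.        ]
(113, 160, 221) [ 406.15175508 -256.67515704  221.        ]
(120, 215, 221) [ 407.28397287 -299.65542106  221.        ]
(127, 260, 221) [ 406.41930632 -338.34675849  221.        ]
```

View pics/p0.png

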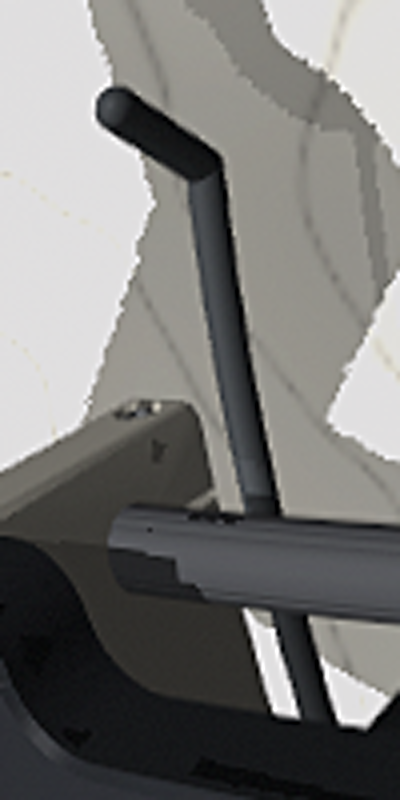

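View pics/p2.png

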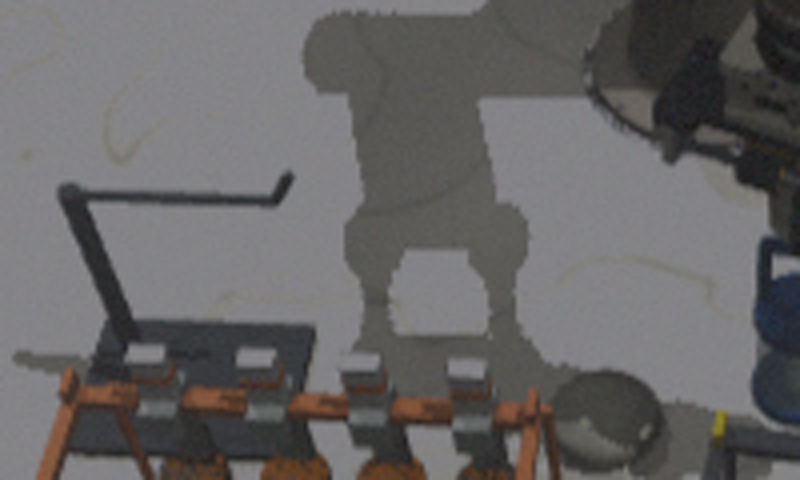

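View pics/p3.png

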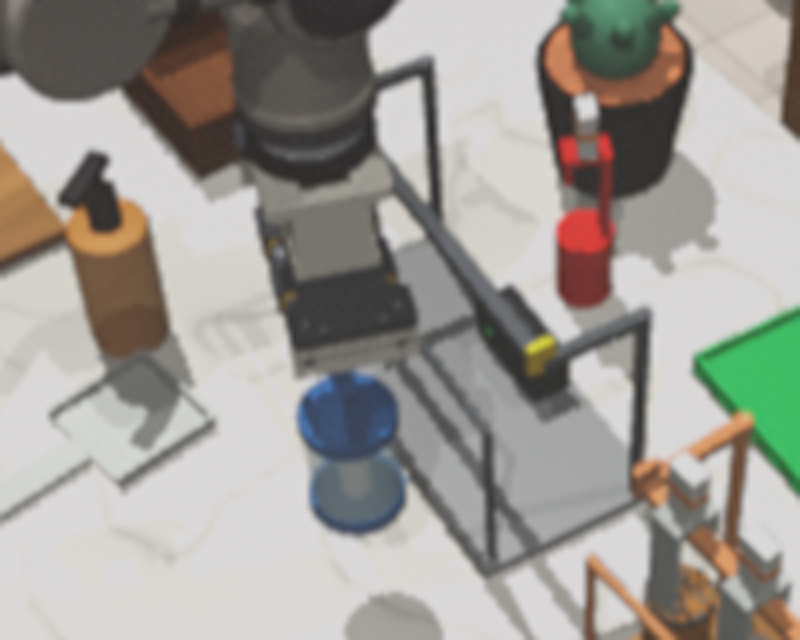

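Run:
```python
from h import *
from scipy.spatial.transform import Rotation as R
o=bot.get_obs()
def T(p,e):
    M=np.eye(4);M[:3,:3]=R.from_euler('xyz',e).as_matrix();M[:3,3]=p;return M
c=dict(bot.calibration('wrist'))
X=np.linalg.inv(T(o['tool_pos'],o['tcp_rot']))@c['cam_to_world']
c['cam_to_world']=T([562.79,-298.10,257.17],[-3.136,-.001,1.607])@X
def f(u,v,z):
    a,d=ray('wrist',u,v,c);return a+d*(z-a[2])/d[2]
for p in [(89,146.5,245),(111.5,164,221),(115.5,190,221),(121,220,221),(136,295,221)]: print(p,f(*p))
P=[onz('scene',140+u/5,110+v/5,12)[:2] for u,v in [(135,250),(395,260),(362,425),(85,412)]]
print(P)
print(P[1]-P[0],P[2]-P[3],P[2]-P[1])
```

```text
(89, 146.5, 245) [ 403.19651706 -243.60043768  245.        ]
(111.5, 164, 221) [ 404.28840011 -259.70663245  221.        ]
(115.5, 190, 221) [ 405.89158774 -279.77393544  221.        ]
(121, 220, 221) [ 407.5525614  -303.74416099  221.        ]
(136, 295, 221) [ 407.54690088 -371.88375014  221.        ]
[array([ 357.43091405, -447.23305454]), array([ 349.76673964, -279.74194876]), array([ 478.33011557, -270.49223147]), array([ 484.91805841, -440.19980489])]
[ -7.66417442 167.49110578] [ -6.58794284 169.70757342] [128.56337594   9.2497173 ]
```

```bash
python3 -m inch '[0,-1,1,0,0,-5,-1, 0,-3,2,0,0,-12,-1, -0.5,-6,2.3,0,0,-19,-1, -1,-9,2.3,0,0,-26,-1, -1,-12,2.3,0,0,-33,-1]'
python3 -m inch '[0,-3,0,0,0,-7,-1, -0.5,-6,0,0,0,-14,-1, -1,-9,0,0,0,-21,-1, -1.4,-12,0,0,0,-28,-1, -1.5,-14,0,0,0,-34,-1]'
python3 -m inch '[0,-1,0,0,0,0,-1, 0,-2,0,0,0,0,-1, 0,-2,0,0,0,0,-1, 0,-2,0,0,0,0,-1, 0,-2,0,0,0,0,-1]'
python3 - <<'E'
from h import *
o=bot.get_obs();print(o['tool_pos'],o['tcp_rot'])
save(bot.capture('scene'),'q2',(140,60,340,200),4)
save(bot.capture('side'),'q3',(280,200,480,400),4)
E
```

```text
time: 40.65
tool_pos: [424.1, -11.6, 275.2]
tcp_rot: [-3.13, 0.0, 2.218]
contact_force: [0.4, 0.5, -4.1]
grip_width: 13.7
time: 41.15
tool_pos: [407.7, -153.2, 273.8]
tcp_rot: [-3.127, -0.0, 1.618]
contact_force: [0.1, 1.4, -5.4]
grip_width: 13.7
time: 41.65
tool_pos: [407.8, -172.3, 273.8]
tcp_rot: [-3.127, -0.001, 1.62]
contact_force: [-0.4, 0.6, -3.6]
grip_width: 13.8
[ 407.76810094 -172.33500895  273.77666419] [-3.12705887e+00 -5.67847627e-04  1.61985664e+00]
```

View pics/q2.png

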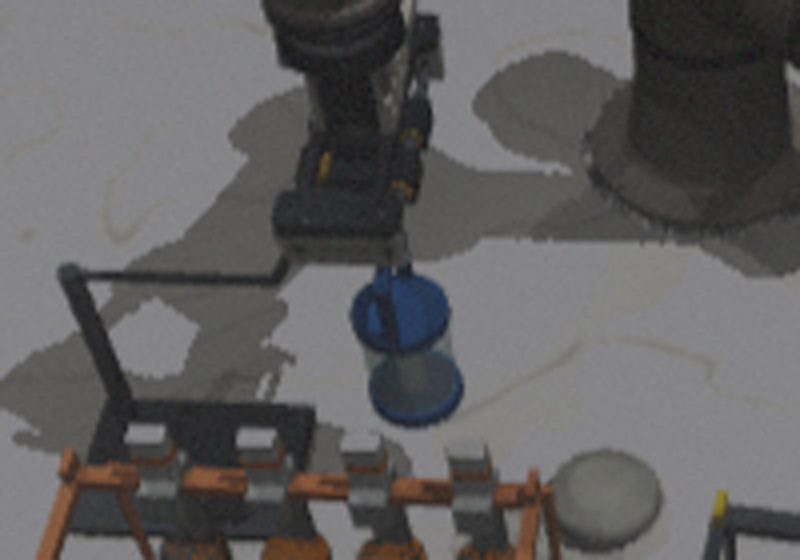

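View pics/q3.png

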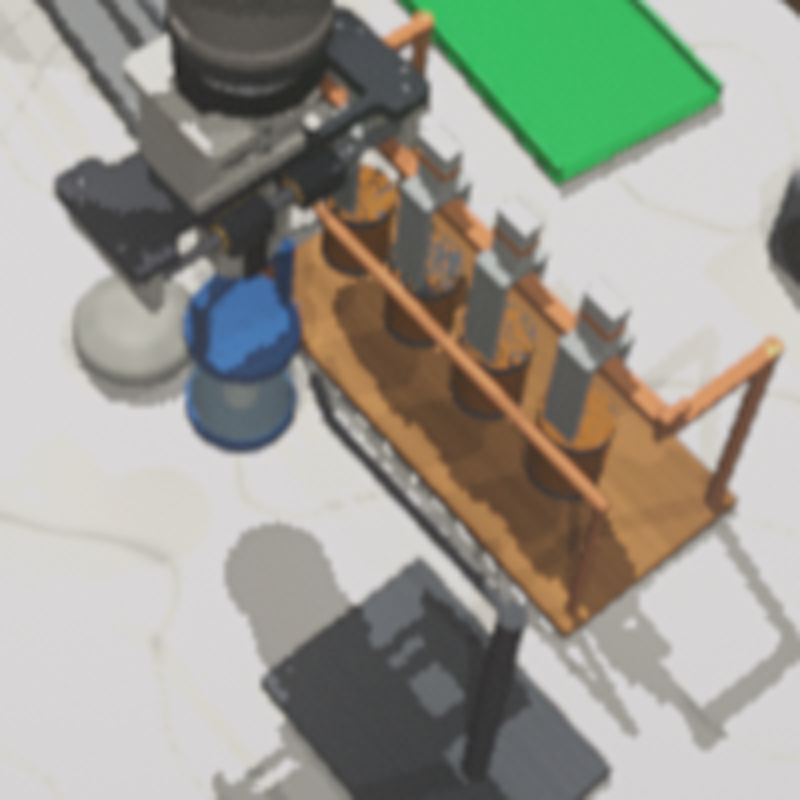

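Run:
```python
from h import *
for a,b in [((209,130.2),(361,300.5)),((212.4,124),(358,291.5)),((157.6,128.4),(407.5,351))]: print(tri(a,b))
# scene check: storm held, project expected eye & tip
p=bot.get_obs()['tool_pos']; print(proj('scene',[410,-241,245]),proj('side',[410,-241,245]),proj('side',[408,-172,262]))
save(rd('q3'),'q4',(100,250,650,700),1.4)
```

```text
(array([ 409.81216364, -250.67674906,  225.86558425]), np.float64(7.807646657139603))
(array([ 408.52169655, -238.32364828,  248.78945234]), np.float64(5.067642485161738))
(array([ 416.80683671, -394.34336883,  224.56385868]), np.float64(3.983369134213031))
(np.float64(212.41527849033417), np.float64(124.89484356535027)) (np.float64(360.34872321213766), np.float64(293.42748403925896)) (np.float64(340.8500494700072), np.float64(267.26832624575235))
```

View pics/q4.png

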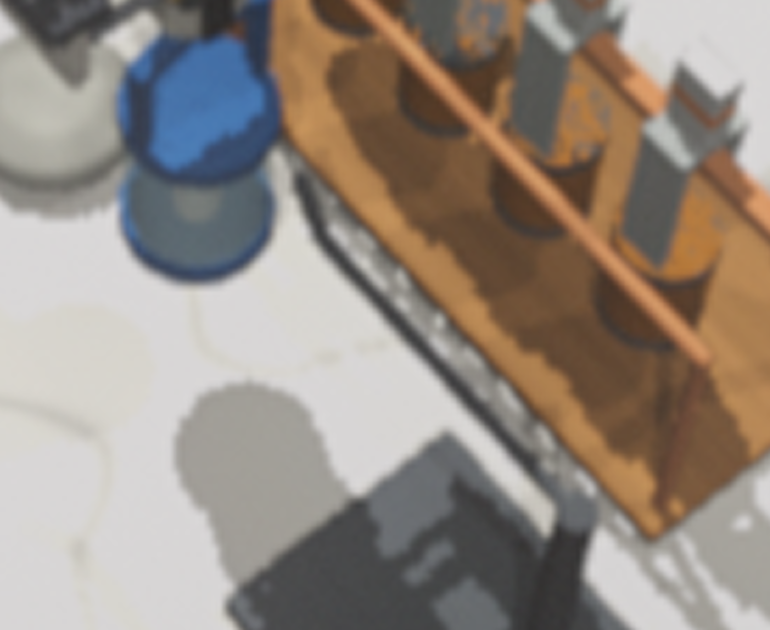

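```bash
python3 -m inch '[0.05,-1,0,0,0,0,-1, 0.1,-2.5,0,0,0,0,-1, 0.15,-4,0,0,0,0,-1, 0.15,-5,0,0,0,0,-1, 0.15,-5,0,0,0,0,-1]'
python3 - <<'E'
from h import *
save(bot.capture('scene'),'r2',(140,60,300,180),5)
save(bot.capture('side'),'r3',(280,200,440,360),4)
E
```

```text
time: 42.25
tool_pos: [409.2, -224.3, 273.6]
tcp_rot: [-3.127, -0.0, 1.617]
contact_force: [-0.3, 1.1, -4.2]
grip_width: 14.0
```

View pics/r2.png

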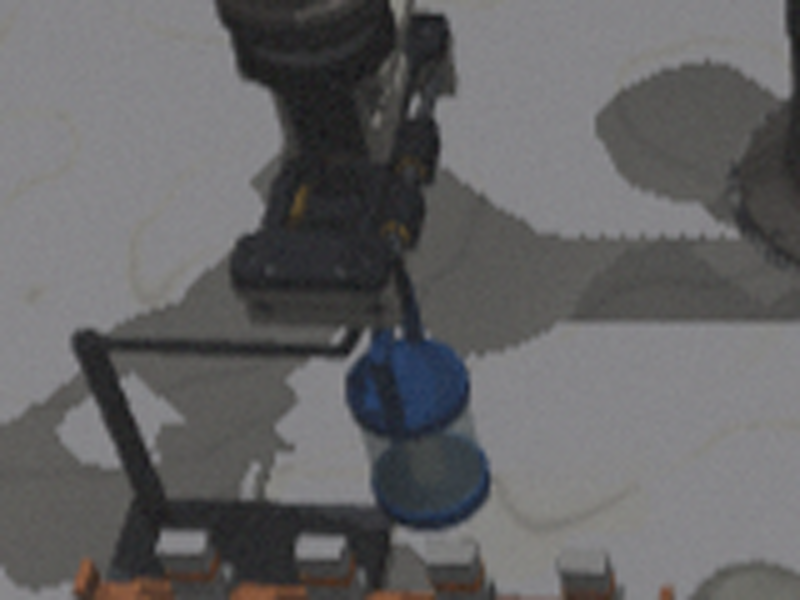

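View pics/r3.png

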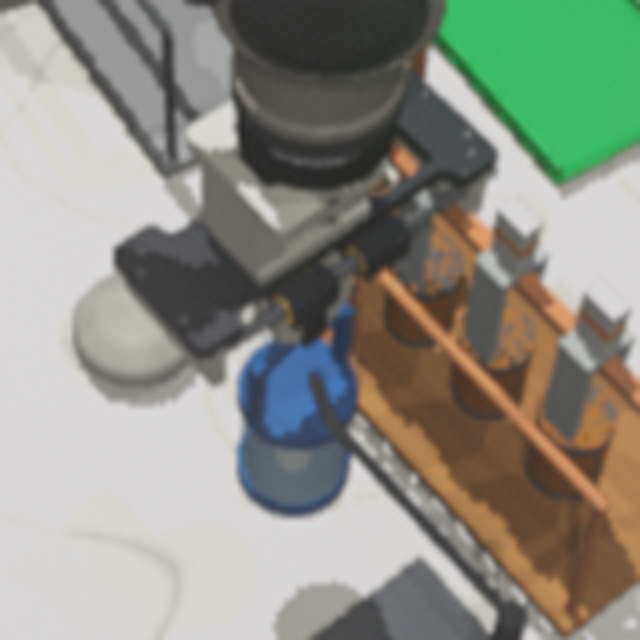

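```bash
python3 -m inch '[0,-1,0,0,0,0,-1, 0.05,-2,0,0,0,0,-1, 0.05,-3,0,0,0,0,-1, 0.1,-3.5,0,0,0,0,-1, 0.1,-3.5,0,0,0,0,-1]'
python3 - <<'E'
from h import *
save(bot.capture('scene'),'s2',(140,60,300,180),5)
save(bot.capture('side'),'s3',(280,200,440,360),4)
E
```

```text
time: 42.85
tool_pos: [410.1, -258.6, 273.5]
tcp_rot: [-3.127, -0.001, 1.617]
contact_force: [1.0, 1.1, -3.6]
grip_width: 13.9
```

View pics/s2.png

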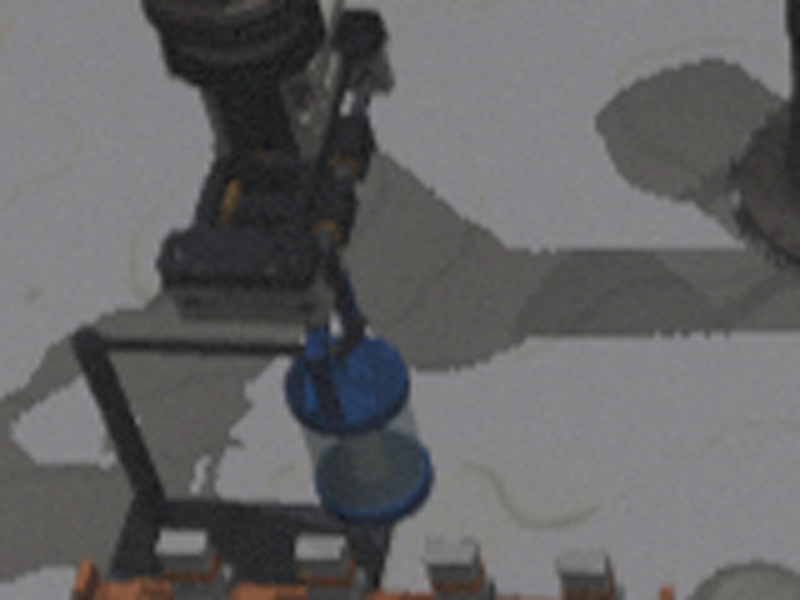

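View pics/s3.png

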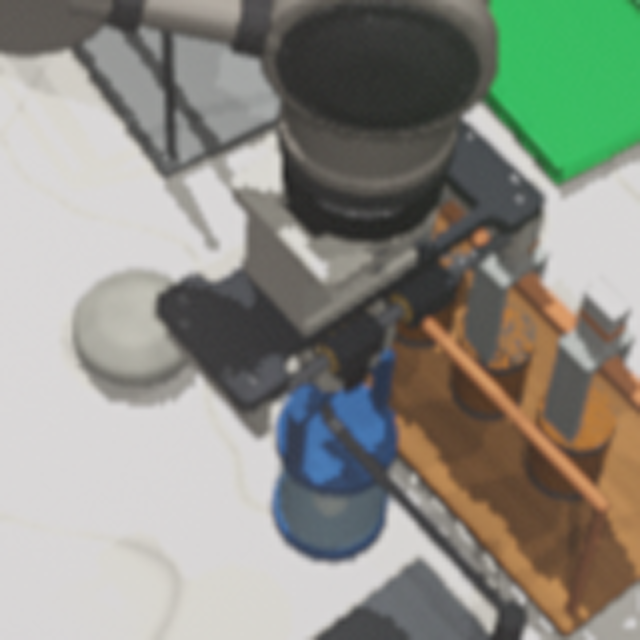

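```bash
python3 -m inch '[0,-1,0,0,0,0,-1, 0.05,-2,0,0,0,0,-1, 0.05,-2.7,0,0,0,0,-1, 0.1,-2.7,0,0,0,0,-1, 0.1,-2.7,0,0,0,0,-1]'
python3 -m inch '[0,0,-0.6,0,0,0,-1, 0,0,-1.2,0,0,0,-1, 0,0,-2,0,0,0,-1, 0,0,-2.7,0,0,0,-1, 0,0,-3,0,0,0,-1]'
python3 - <<'E'
from h import *
save(bot.capture('scene'),'t2',(140,60,300,180),5)
save(bot.capture('side'),'t3',(280,200,440,360),4)
E
```

```text
time: 43.45
tool_pos: [411.0, -284.8, 273.3]
tcp_rot: [-3.126, -0.002, 1.618]
contact_force: [0.4, 0.5, -4.9]
grip_width: 14.0
time: 43.95
tool_pos: [410.6, -284.4, 242.2]
tcp_rot: [-3.125, -0.003, 1.618]
contact_force: [0.2, 0.9, -4.6]
grip_width: 13.8
```

View pics/t2.png

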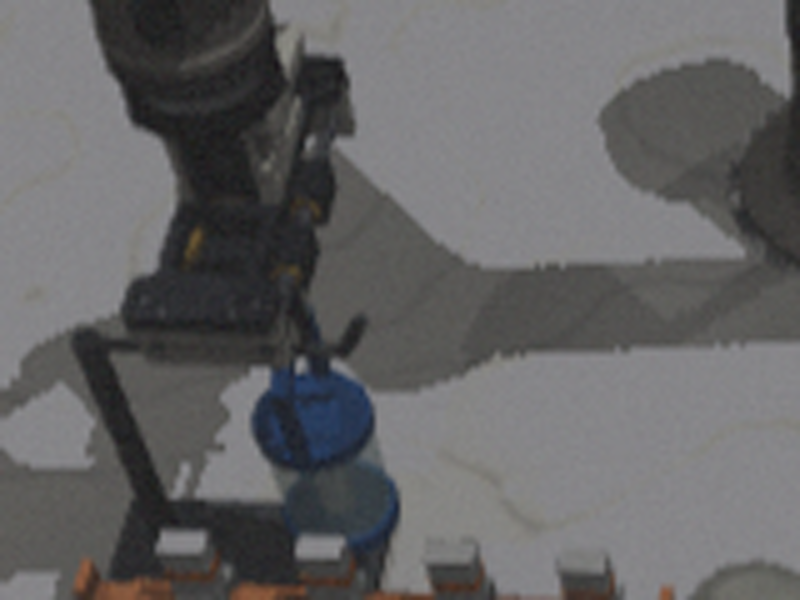

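View pics/t3.png

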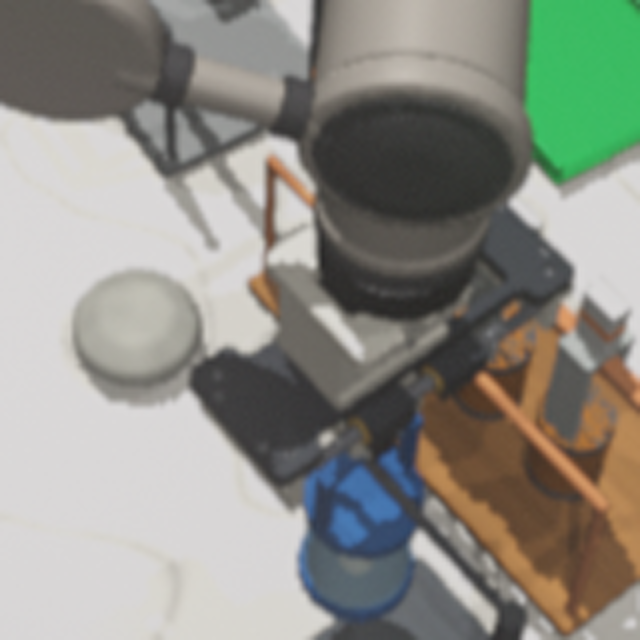

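```bash
python3 -m inch '[0,0,-0.2,0,0,0,-1, 0,0,-0.4,0,0,0,-1, 0,0,-0.5,0,0,0,-1, 0,0,-0.5,0,0,0,-1, 0,0,-0.5,0,0,0,-1]'
python3 - <<'E'
from h import *
save(bot.capture('wrist'),'u1')
E
```

```text
time: 44.55
tool_pos: [410.9, -284.7, 238.2]
tcp_rot: [-3.126, -0.002, 1.618]
contact_force: [-1.2, -0.3, 0.3]
grip_width: 13.5
```

View pics/u1.png

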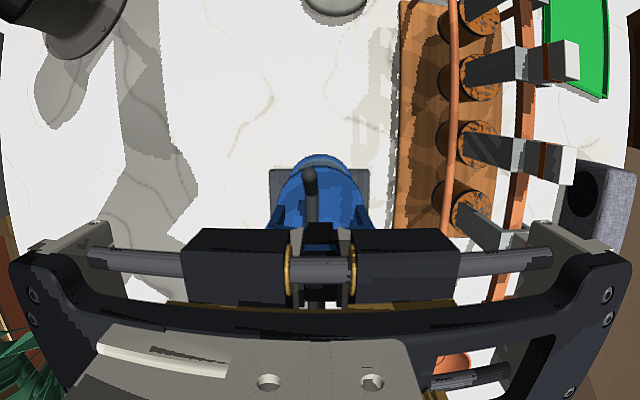

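Run:
```python
from h import *
o=bot.get_obs();print(o['tool_pos'],o['contact_force'])
print(onz('wrist',310,176,247),onz('wrist',313,215,225),onz('wrist',320,215,225))
save(rd('u1'),'u2',(260,140,380,260),5)
```

```text
[ 410.88579518 -284.67434684  238.16571408] [0.3025956  1.79537009 1.36384423]
[ 403.79259178 -244.60359733  247.        ] [ 405.54114516 -271.72755941  225.        ] [ 409.61629641 -271.51361853  225.        ]
```

View pics/u2.png

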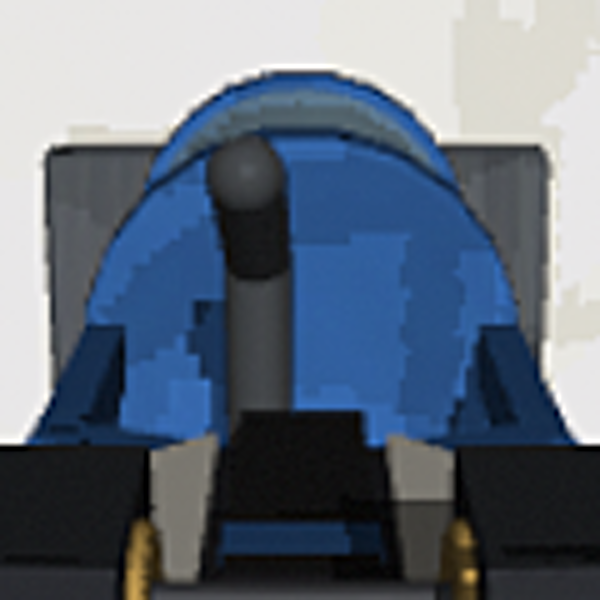

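```bash
python3 -m inch '[0,0,0.4,0,0,0,-1, -0.3,0,0.4,0,0,0,-1, -0.5,0,0.4,0,0,0,-1, -0.5,0,0.4,0,0,0,-1, -0.5,0,0.2,0,0,0,-1]'
python3 -m inch '[0,0,-0.2,0,0,0,-1, 0,0,-0.3,0,0,0,-1, 0,0,-0.4,0,0,0,-1, 0,0,-0.4,0,0,0,-1, 0,0,-0.4,0,0,0,-1]'
python3 - <<'E'
from h import *
save(bot.capture('wrist'),'u3',(260,140,380,260),5)
E
```

```text
time: 45.1
tool_pos: [405.8, -284.8, 240.1]
tcp_rot: [-3.126, -0.002, 1.617]
contact_force: [0.6, -0.1, -4.0]
grip_width: 13.9
time: 45.6
tool_pos: [405.9, -284.7, 236.3]
tcp_rot: [-3.126, -0.002, 1.617]
contact_force: [-0.8, 1.0, -1.7]
grip_width: 14.0
```

View pics/u3.png

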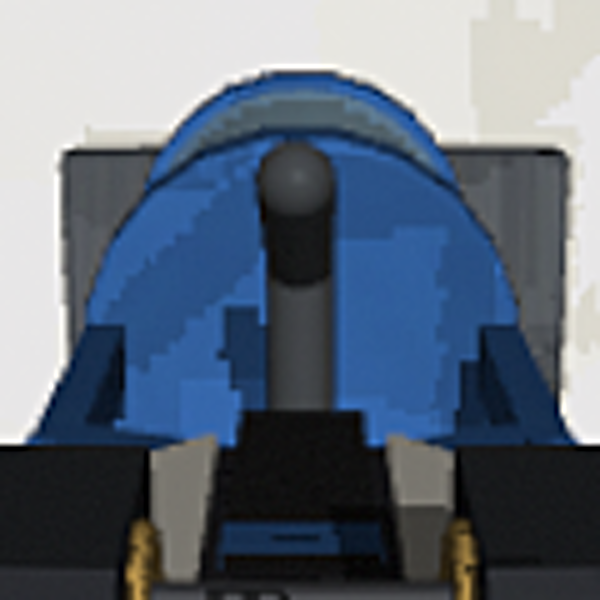

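Centred. Lower to firm contact.

```bash
python3 -m inch '[0,0,-0.1,0,0,0,-1, 0,0,-0.1,0,0,0,-1, 0,0,-0.15,0,0,0,-1, 0,0,-0.15,0,0,0,-1, 0,0,-0.15,0,0,0,-1]'
```

```text
time: 46.15
tool_pos: [405.9, -284.8, 236.1]
tcp_rot: [-3.127, -0.001, 1.618]
contact_force: [-3.7, 3.5, 7.9]
grip_width: 13.7
```

```bash
python3 -m inch '[0,0,0.1,0,0,0,-1, 0,0,0.1,0,0,0,-0.65, 0,0,0.1,0,0,0,-0.6, 0,0,0.1,0,0,0,-0.5, 0,0,0.1,0,0,0,-0.4]'
python3 -m inch '[0,0,0,0,0,0,-0.3, 0,0,0,0,0,0,-0.2, 0,0,0,0,0,0,0, 0,0,0,0,0,0,0, 0,0,0,0,0,0,0]'
python3 - <<'E'
from h import *
save(bot.capture('wrist'),'v1',(220,110,420,260),4)
save(bot.capture('side'),'v3',(280,200,440,360),4)
E
```

```text
time: 46.65
tool_pos: [406.0, -284.9, 237.1]
tcp_rot: [-3.128, -0.001, 1.618]
contact_force: [-0.7, -0.6, 1.2]
grip_width: 25.7
time: 47.15
tool_pos: [406.0, -284.8, 237.1]
tcp_rot: [-3.127, -0.001, 1.618]
contact_force: [0.1, 0.0, 0.1]
grip_width: 45.9
```

View pics/v1.png

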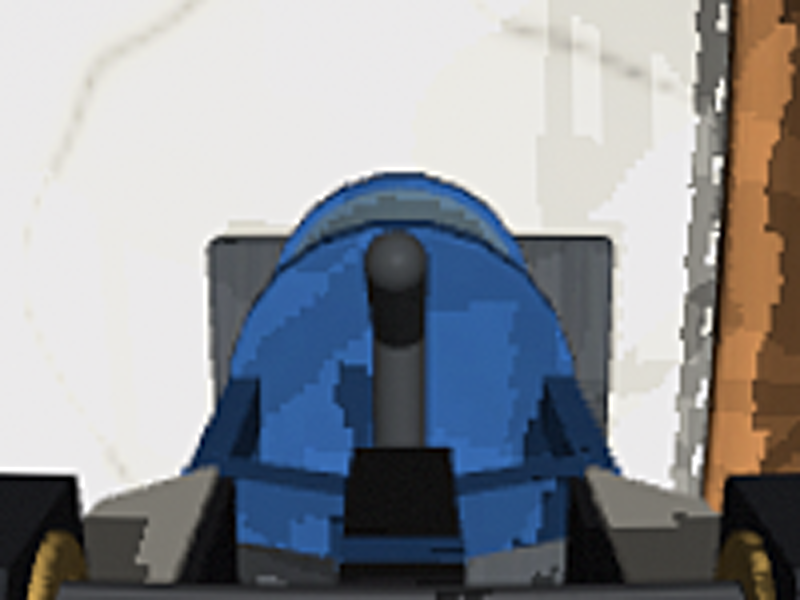

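View pics/v3.png

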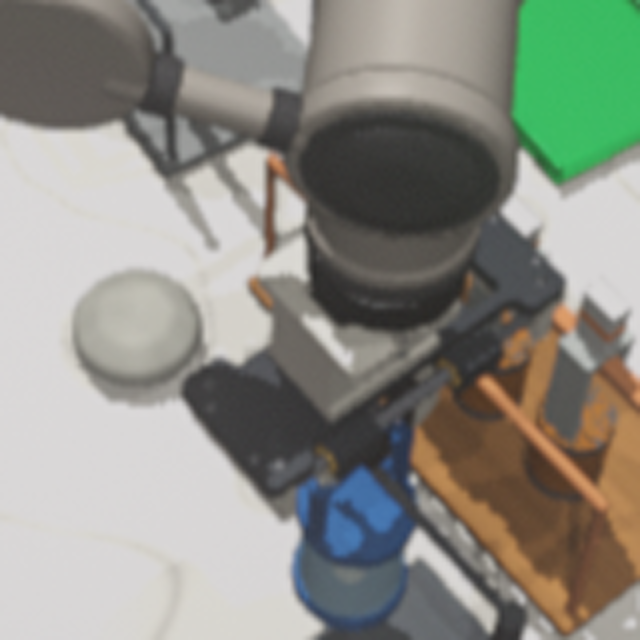

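Hanging free. Withdraw upward, then back to the side, and check.

```bash
python3 -m inch '[0,0,0.5,0,0,0,0, 0,0,2,0,0,0,0, 0,0,4,0,0,0,0, 0,0,6,0,0,0,0, 0,0,8,0,0,0,0]'
python3 -m inch '[0,0,2,0,0,0,0, 0,2,4,0,0,0,0, 0,6,5,0,0,0,0, 0,10,5,0,0,0,0, 0,15,5,0,0,0,0]'
python3 -m inch '[0,4,0,0,0,0,0, 0,8,0,0,0,0,0, 0,12,0,0,0,0,0, 0,15,0,0,0,0,0, 0,15,0,0,0,0,0]'
python3 -m inch '[0,0,0,0,0,0,0, 0,0,0,0,0,0,0, 0,0,0,0,0,0,0, 0,0,0,0,0,0,0, 0,0,0,0,0,0,0]'
python3 - <<'E'
from h import *
a=bot.capture('side');save(a,'w3');save(bot.capture('scene'),'w2',(140,80,460,290),2.5)
E
python3 -m inch '[0,0,0,0,0,0,0, 0,0,0,0,0,0,0, 0,0,0,0,0,0,0, 0,0,0,0,0,0,0, 0,0,0,0,0,0,0]'
python3 - <<'E'
from h import *
b=bot.capture('side');d=cv2.absdiff(b,rd('w3')).max(2);print((d>40).sum())
E
```

```text
time: 47.75
tool_pos: [406.0, -284.8, 318.3]
tcp_rot: [-3.128, -0.001, 1.618]
contact_force: [0.9, 0.8, -0.4]
grip_width: 45.7
time: 48.25
tool_pos: [405.9, -134.2, 368.8]
tcp_rot: [-3.129, 0.0, 1.616]
contact_force: [0.8, -0.0, 0.9]
grip_width: 46.0
time: 48.75
tool_pos: [405.5, 18.7, 369.5]
tcp_rot: [-3.13, -0.001, 1.62]
contact_force: [-0.1, -0.0, 0.1]
grip_width: 45.7
time: 49.25
tool_pos: [405.6, 18.1, 369.5]
tcp_rot: [-3.13, -0.001, 1.619]
contact_force: [0.4, 0.5, 0.3]
grip_width: 46.1
time: 49.85
tool_pos: [405.5, 18.4, 369.5]
tcp_rot: [-3.13, -0.001, 1.619]
contact_force: [0.2, 0.5, -0.2]
grip_width: 46.0
40
```

View pics/w3.png

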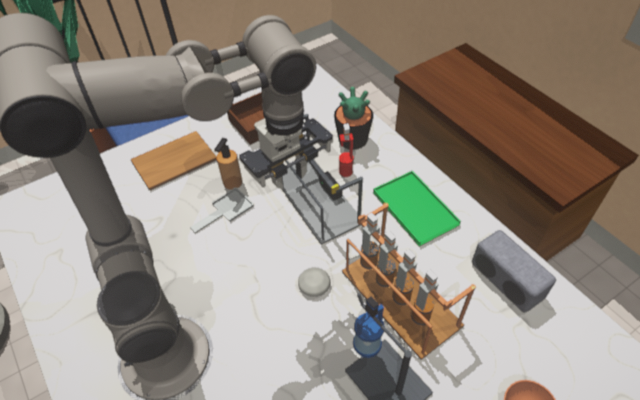

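View pics/w2.png

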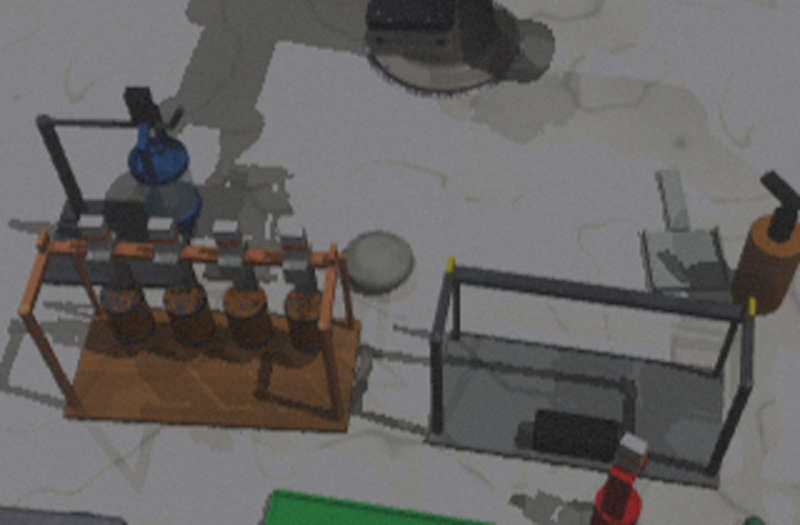

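```bash
for i in 1 2 3 4 5 6; do python3 -m inch '[0,0,0,0,0,0,0, 0,0,0,0,0,0,0, 0,0,0,0,0,0,0, 0,0,0,0,0,0,0, 0,0,0,0,0,0,0]' >/dev/null; done
python3 - <<'E'
from h import *
b=bot.capture('side');c=bot.capture('side');
for x,y in [(b,rd('w3')),(b,c)]:
    d=cv2.absdiff(x,y).max(2); print((d>40).sum(),(d[200:400,330:470]>40).sum(), np.argwhere(d>40).mean(0))
save(b,'x3',(320,200,480,360),4)
E
```

```text
10 10 [252.1 376.5]
10 10 [293.5 417.8]
```

View pics/x3.png

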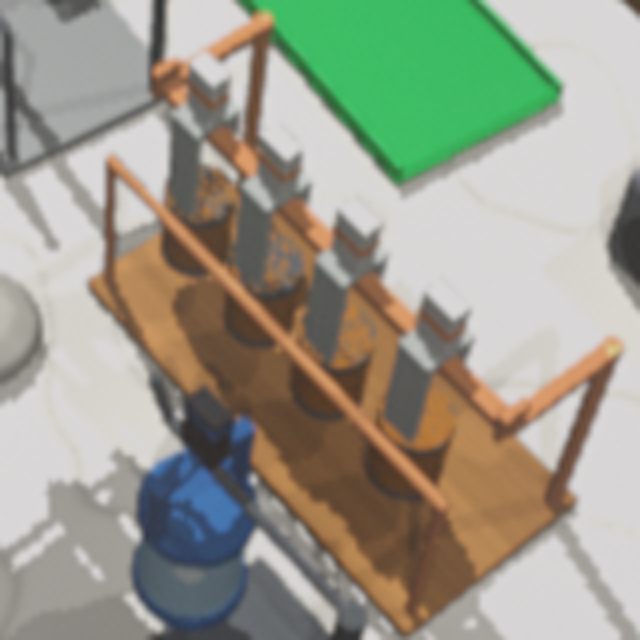

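Everything hangs still: the only pixel changes are flickering lantern textures. Handing in.

```bash
python3 -c "
from plant import bot
print(bot.close_job())"
```

```text
the job is handed in; nothing more can be done
None
```

The job is done and handed in at about 53 s, well inside the 210 s limit. All four amber lanterns present were lifted over the end stops and now hang on the copper rail, about 66 mm apart. The blue storm lantern hangs by its handle, centred on the hook.

- **Final pictures:** the charging rail is empty, and the bottle, stone, spoon rest and red look-alike show no visible change. Images taken over the last few seconds differ by only about ten pixels, around the hanging lanterns. I read those as image flicker, not swinging.
- **Forces:** the readings at the end of each move never passed about 10 N. The gripper was clear of everything when I handed in.
- **Disagreements:** the scene and wrist cameras differed by about 2 mm on the rails and about 5 mm on the hook's x position. For the hook I trusted the wrist view and shifted the storm lantern 5 mm before releasing it.
- **Disturbances:** I saw no sign of the storm lantern being knocked aside or of the grip slackening.

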